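Oil the lens, load the chamber slides and set the fine focus

ROBOT

A 7-joint arm with a two-finger parallel gripper is mounted at the origin on the work surface. World frame = base frame: x ahead of the robot, y to its left, z up, the work surface at z = 0. Lengths are in m, angles in rad, forces in N, time in s.
With the tool pointing down it reaches from about 0.4 to 0.85 m from the base axis. Payload 4.5 kg.
Tool frame: the origin (TCP) lies midway between the tips of the shut fingers; the grasp point (between the pads) lies 19 mm behind it; z points along the fingers, y is the line along which they close (so a half turn about z gives the same grasp; the last joint's range is limited). The gripper opens to 88 mm and grips with 3 to 60 N. Pads are 18 mm wide; open, the fingers measure 123 mm over their backs; the gripper's body (75 mm by 187 mm) begins 45 mm behind the grasp point.
Start: joints at [1.171, 0.689, -0.195, 1.565, 0.157, 0.902, -0.215], TCP at [0.263, -0.567, 0.239] pointing down, gripper open.
Joint ranges: [-3.01, 3.01], [-0.46, 2.08], [-1.47, 1.51], [0.13, 2.56], [-1, 4.14], [0.04, 2.09], [-2.66, 2.66]. Speed limits (rad/s): [2.57, 2.57, 3.14, 3.14, 3.14, 3.14, 3.14].

INTERFACE

Orientations are given as a unit quaternion [x, y, z, w].
In Python, from plant import r gives the robot as it stands. The module is installed in compiled form; this text tells all that it offers.
- The arm moves only by the tool step_arm, never from a script. Its argument "series" is a list of rows, each a list of 7 numbers: the shift along the world's x, y, z in mm, then the turn, a rotation vector about the world's x, y, z in rad, then the closure, from 0 (fully open) to 1 (shut). A call has 1 to 20 rows; each row shifts and turns the commanded pose from where the row before left it; what a row does not reach is not made up. A row lasts 1/10 s, in which the tool goes at most 50 mm and 8.59 degrees, less where a joint would pass 70% of its speed; a pose out of reach is approached as far as the arm can. A call is refused whole if a number of a shift passes 50 or a number of a turn 0.15, either way. A call with a gripper value outside its range is refused whole. The fingers move at their own pace and stop on an object; "force" is the grip in N (left out, the last holds). Time passes only in rows, so rows that do not move let the fingers close. It gives the time, the measured TCP pose, the force, the opening and the grip force at its end, in the units of the state.
- r.get_state(): the state, without advancing time (a new reading comes with each control period).
- r.snapshot(name): name is "scene" or "side" or "wrist"; returns (picture, depth): 384x512x3 uint8, blue, green, red; 384x512 float32, m along the optical axis (not along the pixel's ray), 0 where there is no reading.
- r.get_calibration(name): a dict with "intrinsics" (3x3 intrinsics, pixels), "dist_coeffs" ([k1, k2, p1, p2, k3] as OpenCV has them; the pictures are not rectified), "pose" (4x4, takes a point from camera to world coordinates). Camera axes: x right, y up, looking along -z (the intrinsics and any distortion apply to the point x, -y, -z); pixel columns grow to the right and rows downward; lengths in m; the calibration is good to about 2 mm. A picture is of the moment at which its call begins: read the wrist's pose just before it. get_calibration takes no time and is no camera call; for the wrist camera it gives the pose at the moment of the call.
- r.finish_job(): hands the job in; it is judged then, once.
The state is a dict: "clock": time; "q": joint angles; "qd": joint speeds; "joint_torque": joint torques, N m; "tool_pos": TCP position; "eef_rot": TCP orientation; "contact_force": force on the tool from outside, world axes, zero at the start; "moment": the same for the moment, N m; "opening": opening from 0.0 (shut) to 1.0 (fully open); "finger_force": force on a finger pad.
Only numpy, scipy, OpenCV 4.12 (cv2) and the standard library are available. Lean on these libraries where they do the work, as an engineer would, in place of code of your own. Each camera call takes 0.05 s, during which the arm holds its last target. There are 200 camera calls.

TASK

Get the inverted microscope stage ready: set the lid of the oil pot aside, take the dabber off its rest, dip its ball tip well below the rim of the pot, then press it lightly on the middle of the upward-pointing lens so that the lens gives a little, and lay the dabber back level in both slots of its rest and put the lid back squarely on the pot. Load every chamber slide that is there flat and right way up into a bay of the stage, one to a bay; last of all, with dabber, lid and slides in place, turn the fine focus bar so that its nose points at the index line, without moving the coarse ring under it. Do not press hard on the lens, and leave the pot itself, the bottle, the dishes and the amber ring standing where they are.

Things in the scene. Friction and masses are not known exactly. Their poses are not given: they have to be found in the camera images.
- stage: Black fixed scanning stage of an inverted microscope, a low slab 130 (x) x 340 (y) x 30 mm high, standing anywhere at any small yaw. Origin: centre of its underside. It has four equal rectangular bays with bare metal floors in its top, each 86 (its x) x 38 (its y) mm and 8 mm deep, 62 mm apart along its y, and the immersion lens near its -y end.
- bay0 (a point): Centre of the floor of bay 0 of the stage (22 mm above the bench; the stage's top is 8 mm higher). Its axes are those of the stage: the bay is 86 mm long in x and 38 mm wide in y. bay0 is at the +y end, bay3 is next to the lens.
- bay1 (a point): Centre of the floor of bay 1 of the stage (22 mm above the bench; the stage's top is 8 mm higher). Its axes are those of the stage: the bay is 86 mm long in x and 38 mm wide in y. bay0 is at the +y end, bay3 is next to the lens.
- bay2 (a point): Centre of the floor of bay 2 of the stage (22 mm above the bench; the stage's top is 8 mm higher). Its axes are those of the stage: the bay is 86 mm long in x and 38 mm wide in y. bay0 is at the +y end, bay3 is next to the lens.
- bay3 (a point): Centre of the floor of bay 3 of the stage (22 mm above the bench; the stage's top is 8 mm higher). Its axes are those of the stage: the bay is 86 mm long in x and 38 mm wide in y. bay0 is at the +y end, bay3 is next to the lens.
- lens_top (a point): Centre of the flat round top (30 mm across, glass in the middle) of the upward-pointing immersion lens, a white cone on a steel collar, 75 mm above the bench. The lens is spring-loaded: it sinks straight down up to 8 mm, starting at about 0.5 N, 0.25 N more per mm.
- lens (a joint): How far the spring-loaded lens is pushed down, in m (0 = up, 0.008 = bottomed).
- dabber: Loose oil dabber, 60 g: a straight white handle 165 mm long (its x from -90 to +75 mm), 12 mm wide (y) and 14 mm high (z 0 to 14 mm), level, with a thin steel shank (7 mm across) that hangs down from its +x end at x = 79 mm to a ball tip 14 mm across. Origin: on the handle's underside, close to the centre of mass; +z up, +x towards the shank. At the start it lies level across the rest with the shank hanging free; take it from above between the two posts.
- dabber_tip (a point): Lowest point of the dabber's ball tip: 79 mm along the handle from the dabber's origin and 73 mm below the handle's underside.
- rest_seat (a point): Middle of the seat of the dabber's rest, 84 mm above the bench. The rest is a fixed steel base plate 130 x 60 x 8 mm with two posts 100 mm apart along its x (each 10 mm thick, 42 mm wide). Each post has a slot on top, 24 mm wide, open along x, 14 mm deep, whose floor is the seat. The dabber lies home when its handle lies in both slots with its origin here, handle along the point's x axis.
- pot: Loose round open oil pot of amber glass, 300 g, 64 mm across at the rim, 50 mm high, wall 4 mm, tapering slightly to its foot. Origin: centre of its underside; the inner floor is about 5 mm above it, the rim 50 mm above it. Closed by its lid at the start.
- slide0: Loose chamber slide, 50 g (two to four of the four are there, all alike): a glass plate 76 (x) x 28 (y) x 4 mm, carrying a closed white box 56 long (x from -22 to +34 mm), 24 wide, its top 31 mm above the plate's underside. Origin: centre of the plate's underside, z up. It fits a bay either way round. None if absent.
- slide1: Loose chamber slide, 50 g (two to four of the four are there, all alike): a glass plate 76 (x) x 28 (y) x 4 mm, carrying a closed white box 56 long (x from -22 to +34 mm), 24 wide, its top 31 mm above the plate's underside. Origin: centre of the plate's underside, z up. It fits a bay either way round. None if absent.
- slide2: Loose chamber slide, 50 g (two to four of the four are there, all alike): a glass plate 76 (x) x 28 (y) x 4 mm, carrying a closed white box 56 long (x from -22 to +34 mm), 24 wide, its top 31 mm above the plate's underside. Origin: centre of the plate's underside, z up. It fits a bay either way round. None if absent.
- slide3: Loose chamber slide, 50 g (two to four of the four are there, all alike): a glass plate 76 (x) x 28 (y) x 4 mm, carrying a closed white box 56 long (x from -22 to +34 mm), 24 wide, its top 31 mm above the plate's underside. Origin: centre of the plate's underside, z up. It fits a bay either way round. None if absent.
- pot_lid: Loose black lid of the oil pot, 60 g: a disc 70 mm across and 6 mm thick with a centring plug below it (42 mm across, 6 mm high) and on top a round knob 18 mm across and 26 mm high; 38 mm high over all. Origin: centre of the plug's underside, z up. At the start it lies on the pot, plug inside the rim (mouth about 56 mm across), origin 44 mm above the pot's origin. It stands level on a flat surface on its plug.
- console: Fixed white focus console, 140 x 130 x 50 mm high. Origin: centre of its underside. On its top centre, on one vertical axis, are two knobs: a low black knurled outer ring (coarse focus, 68 mm across, top 69 mm above the bench) and above it a slim metal bar grip (fine focus). A black index line is on the console top, on its own +x side beyond the ring.
- fine_grip (a point): Point on the knob axis inside the bar of the fine focus knob, 101 mm above the bench. The bar is 14 mm thick, about 45 mm long and 26 mm high (83 to 109 mm above the bench), one end rounded (the nose) with a black line on top. This point's x axis points along the bar to the nose. It turns with about 0.03 N m of friction and stays where it is left.
- fine_focus (a joint): Angle of the fine focus knob, rad, anticlockwise from above positive; 0 = nose towards the index line on the console. Starts at -1.4 to -0.6.
- coarse_focus (a joint): Angle of the outer, coarse focus ring, rad, anticlockwise positive. Starts anywhere; to be left alone.
- coarse_mark (a point): A point on the top of the coarse ring near its edge, turning with it.
- wash_bottle: Bystander: loose white bottle, 60 mm across, 160 mm high. Origin: centre of its underside.
- dish_stack: Bystander: loose stack of clear dishes, 90 mm across, 45 mm high. Origin: centre of its underside.
- amber_ring: Bystander: loose amber ring 120 mm across, 15 mm high. Origin: centre of its underside.
There are look-alikes about, which are no part of the job. Leave any pink look-alike of the slide1 alone.

How it is judged:
By the outcome, as a careful person would: the job done as asked, in the order asked, and still so for the second after the job is handed in, with the robot touching nothing.
Of slide0, slide1, slide2, slide3 only 2 to 4 are there at a start; the rules pass over those that are not, and their reading is None.
At some moment in a run one of slide0, slide1, slide2, slide3 may be knocked a few centimetres aside while the robot is not near it.
It also fails if it takes over 205 s, if anything falls off the work surface, if the arm or the gripper's body presses on something with over 40 N, if the wrist force passes 120 N, or if a joint passes its speed limit or range.

## Working session

There is one attempt and no reset: what is moved stays moved. The work goes in short steps, Python scripts to look and compute and a tool call to move; the robot and the scene stay as the last step left them, time stands still between calls to the robot, and variables do not carry over. Pictures are saved under pics/ and viewed, at most 14 in all, crops included, and the job is handed in when it is done.

Besides the shell and the picture viewer there is one more tool, called after "Request:" by a JSON object that holds its "op" and its "data", one argument or row to a line. step_arm: Moves the arm, as the interface text tells. Its arguments: {"type":"object","properties":{"series":{"type":"array"},"force":{"type":"number"}},"required":["series"]}

```bash
mkdir -p pics
cat > h.py <<'E'
import numpy as np, cv2
from plant import r
def snap(n):
    c=r.get_calibration(n); im,d=r.snapshot(n)
    return im,d,c
def cloud(d,c):
    K=np.array(c["intrinsics"]);D=np.array(c["dist_coeffs"]);P=np.array(c["pose"])
    h,w=d.shape
    uv=np.stack(np.meshgrid(np.arange(w),np.arange(h)),-1).reshape(-1,1,2).astype(np.float64)
    n=cv2.undistortPoints(uv,K,D).reshape(h,w,2)
    p=np.stack([n[...,0]*d,-n[...,1]*d,-d],-1)
    W=p@P[:3,:3].T+P[:3,3]; W[d<=0]=np.nan
    return W
E
python3 - <<'E'
from h import *
for n in("scene","side"):
    im,d,c=snap(n); np.savez(n,im=im,d=d,W=cloud(d,c)); cv2.imwrite(f"pics/{n}0.png",cv2.resize(im,(800,600)))
    print(n,np.round(c["pose"],2).tolist(),(d>0).mean())
s=r.get_state();print(s["clock"],s["tool_pos"],s["eef_rot"],s["contact_force"])
print(np.round(r.get_calibration("wrist")["pose"],3))
E
```

```text
scene [[-0.52, -0.55, 0.66, 1.46], [0.86, -0.32, 0.41, 0.59], [-0.01, 0.78, 0.63, 0.93], [0.0, 0.0, 0.0, 1.0]] 0.9960734049479166
side [[0.99, 0.12, -0.12, 0.41], [-0.17, 0.77, -0.62, -0.72], [0.02, 0.63, 0.78, 1.04], [0.0, 0.0, 0.0, 1.0]] 0.99591064453125
0.1 [ 0.26243497 -0.56660937  0.23798791] [ 9.76560674e-01  2.15240718e-01 -2.38041571e-04 -7.92086918e-04] [ 0.7757786  -0.08034982  0.38617396]
[[ 0.421  0.86   0.29   0.339]
 [-0.907  0.399  0.133 -0.531]
 [-0.001 -0.319  0.948  0.383]
 [ 0.     0.     0.     1.   ]]
```

View pics/scene0.png

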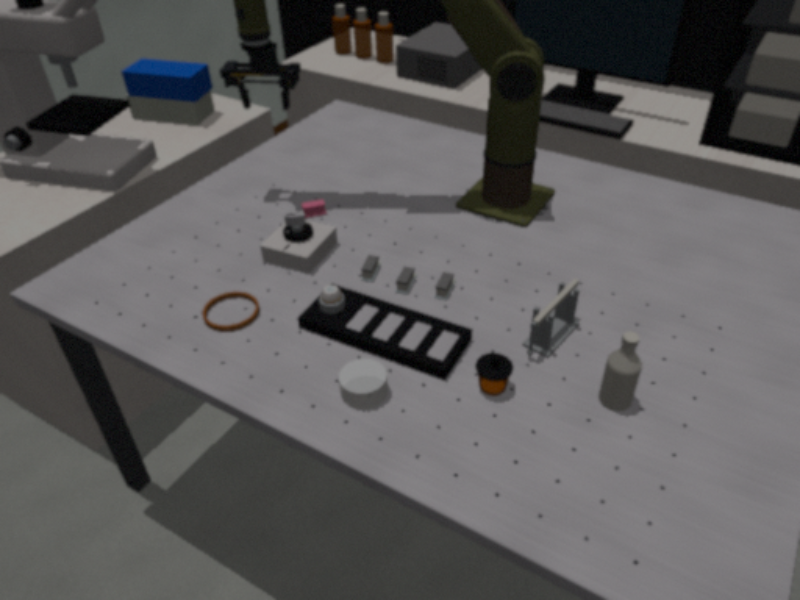

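View pics/side0.png

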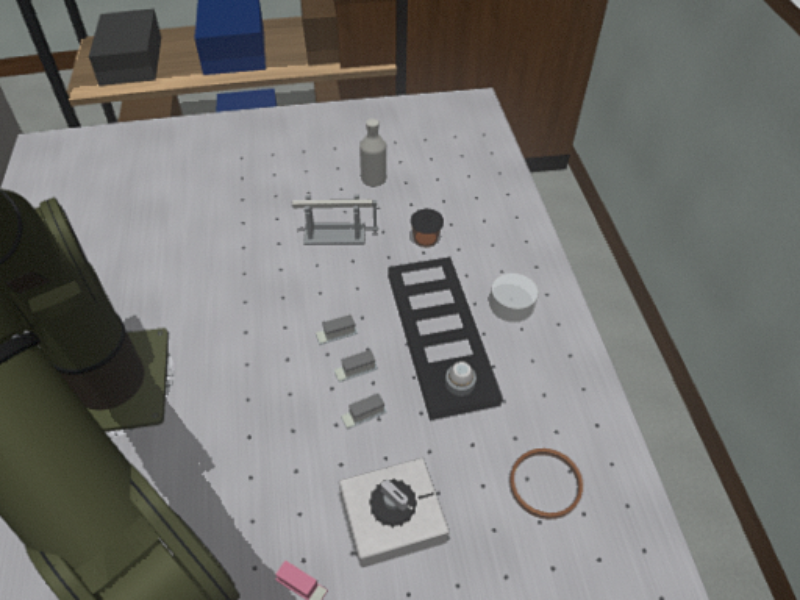

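The scene and side pictures show three slides (side: (338,328), (357,362), (365,408)), the stage, lens (461,372), the rest with the dabber (335,205, shank towards +x), the pot (427,225), the console (393,510) and a pink decoy (300,578).

Run:
```python
from h import *
G=np.zeros((600,350),np.float32) # rows y -0.7..0.5 ; cols x .2...9 @2mm
C=np.zeros((600,350,3),np.uint8)
pts=[]
for n in("scene","side"):
    z=np.load(n+".npz");W=z["W"].reshape(-1,3);I=z["im"].reshape(-1,3)
    print(n,"table z",np.nanmedian(W[(abs(W[:,2])<.02)&(W[:,0]>.3)&(W[:,0]<.9)&(abs(W[:,1])<.4),2]))
    ok=np.isfinite(W[:,2])&(W[:,0]>.3)&(W[:,0]<.9)&(W[:,1]>-.7)&(W[:,1]<.5)&(W[:,2]<.19)&(W[:,2]>-.01)
    W=W[ok];I=I[ok]; pts.append(W)
    i=((W[:,1]+.7)/.002).astype(int);j=((W[:,0]-.2)/.002).astype(int)
    o=np.argsort(W[:,2]);i,j=i[o],j[o]
    up=W[o,2]>G[i,j]
    G[i[up],j[up]]=W[o,2][up]
    if n=="side": C[i,j]=I[o]
m=cv2.morphologyEx((G>.008).astype(np.uint8),cv2.MORPH_CLOSE,np.ones((5,5)))
k,L,S,ce=cv2.connectedComponentsWithStats(m)
for a in range(1,k):
    if S[a,4]<40: continue
    ys,xs=np.nonzero(L==a); rr=cv2.minAreaRect(np.stack([xs,ys],1).astype(np.float32))
    print(a,S[a,4],"c",np.round([rr[0][0]*.002+.2,rr[0][1]*.002-.7],3),"size",np.round(np.array(rr[1])*2),"ang",round(rr[2],1),"zmax",round(float(np.percentile(G[L==a],98)),3))
side=np.load("side.npz")["W"]
def at(u,v,w=1):
    u=int(u/1.5625);v=int(v/1.5625);return np.round(np.nanmedian(side[v-w:v+w+1,u-w:u+w+1].reshape(-1,3),0),3)
for nm,p in dict(lens=(461,368),lidknob=(428,215),ring=(393,505),idx=(427,495),rodA=(298,204),rodB=(372,204),shank=(376,225),s1=(338,326),s1p=(323,337),s2=(357,360),s2p=(341,374),s3=(366,405),s3p=(350,419)).items(): print(nm,at(*p))
b=np.hstack([cv2.flip(cv2.resize(x,None,fx=1.0,fy=1.0),0) for x in (cv2.applyColorMap((np.clip(G/.16,0,1)*255).astype(np.uint8),cv2.COLORMAP_JET),C)])
cv2.imwrite("pics/top.png",b)
```

```text
scene table z 0.0003452856914656355
side table z -0.0021918139265313386
2 389 c [ 0.317 -0.407] size [33. 60.] ang 37.9 zmax 0.033
3 4941 c [ 0.47  -0.329] size [151. 137.] ang 6.7 zmax 0.106
4 809 c [ 0.728 -0.315] size [124. 120.] ang 33.7 zmax 0.017
5 11478 c [0.615 0.005] size [140. 347.] ang 4.1 zmax 0.054
6 409 c [ 0.457 -0.137] size [62. 29.] ang 15.9 zmax 0.033
7 418 c [ 0.455 -0.041] size [63. 31.] ang 18.4 zmax 0.034
8 1708 c [0.772 0.06 ] size [95. 91.] ang 45.0 zmax 0.048
9 431 c [0.429 0.043] size [65. 31.] ang 14.0 zmax 0.034
10 991 c [0.637 0.263] size [70. 70.] ang 90.0 zmax 0.081
11 1550 c [0.45  0.305] size [ 60. 177.] ang 80.8 zmax 0.1
16 733 c [0.555 0.468] size [62. 60.] ang 0.0 zmax 0.161
lens [ 0.625 -0.116  0.074]
lidknob [0.636 0.255 0.08 ]
ring [ 0.47  -0.34   0.081]
idx [ 0.527 -0.319  0.048]
rodA [0.377 0.311 0.095]
rodB [0.528 0.292 0.092]
shank [0.534 0.292 0.026]
s1 [0.427 0.039 0.029]
s1p [0.395 0.041 0.001]
s2 [ 0.452 -0.042  0.029]
s2p [ 0.421 -0.05   0.001]
s3 [ 0.456 -0.137  0.028]
s3p [ 0.427 -0.144  0.001]
```

View pics/top.png

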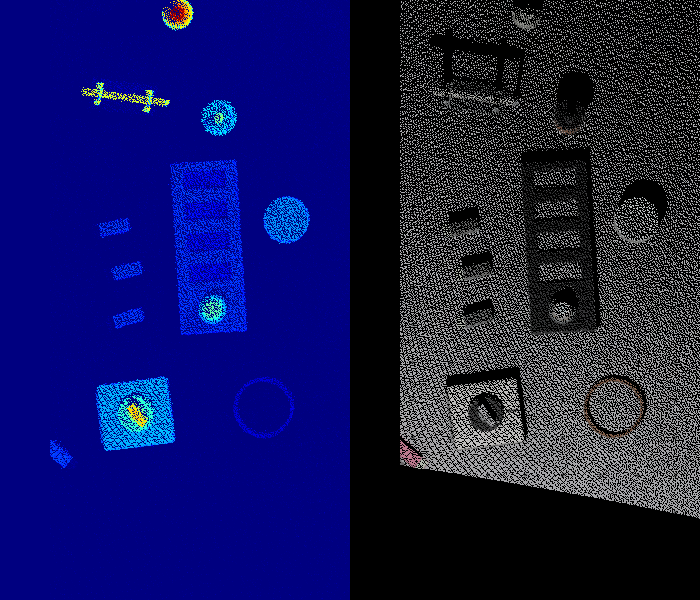

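The map shows everything found: stage yaw is about +4°, and the dabber points about -7°. Now I'll move towards the pot and rest for a closer look.

Request:
{"op": "step_arm", "data": {
  "series": [
    [14,42,2,0,0,-0.14,0],
    [14,42,2,0,0,-0.14,0],
    [14,42,2,0,0,-0.14,0],
    [14,42,2,0,0,-0.14,0],
    [14,42,2,0,0,0,0],
    [14,42,2,0,0,0,0],
    [14,42,2,0,0,0,0],
    [14,42,2,0,0,0,0],
    [14,42,2,0,0,0,0],
    [14,42,2,0,0,0,0],
    [14,42,2,0,0,0,0],
    [14,42,2,0,0,0,0],
    [14,42,2,0,0,0,0],
    [14,42,2,0,0,0,0],
    [14,42,2,0,0,0,0],
    [14,42,2,0,0,0,0],
    [14,42,2,0,0,0,0],
    [14,42,2,0,0,0,0],
    [14,42,2,0,0,0,0],
    [14,42,2,0,0,0,0]
  ],
  "force": 20
}}

```text
clock: 2.1
tool_pos: [0.5427, 0.2746, 0.2785]
eef_rot: [0.998, -0.063, -0.0, 0.0]
contact_force: [1.0, -0.5, -0.3]
opening: 1.002
finger_force: 0.0
```

```bash
cat >> h.py <<'E'
def st():
    s=r.get_state(); q=s["eef_rot"]; print("t",round(s["clock"],2),"tcp",np.round(np.array(s["tool_pos"])*1000,1),"yaw",round(np.degrees(2*np.arctan2(q[1],q[0])),2),"q",np.round(q,4),"F",np.round(s["contact_force"],2),"open",round(s["opening"]*88,1),"ff",np.round(s["finger_force"],1),"j",np.round(s["q"],2)); return s
def heights(W,lo,hi,box):
    P=W.reshape(-1,3);x0,x1,y0,y1=box
    return P[(P[:,2]>lo)&(P[:,2]<hi)&(P[:,0]>x0)&(P[:,0]<x1)&(P[:,1]>y0)&(P[:,1]<y1)]
def rect(p):
    (c,s,a)=cv2.minAreaRect((p[:,:2]*1000).astype(np.float32))
    if s[0]<s[1]: s=(s[1],s[0]);a+=90
    a=(a+90)%180-90
    return np.round(c,1),np.round(s,1),round(a,2),len(p)
E
python3 - <<'E'
from h import *
st()
im,d,c=snap("wrist");W=cloud(d,c);np.savez("w1",W=W,im=im)
cv2.imwrite("pics/w1.png",im)
p=heights(W,.066,.09,(.59,.69,.21,.31));print("knob",rect(p),p.mean(0))
p=heights(W,.042,.062,(.57,.70,.19,.33));print("disc",rect(p))
p=heights(W,.09,.115,(.35,.56,.25,.36));print("dabber+posts",rect(p))
p=p[(p[:,0]>.42)&(p[:,0]<.48)];print("handle mid",rect(p),np.median(p[:,2]))
E
```

```text
t 2.1 tcp [542.7 274.6 278.5] yaw -7.21 q [ 9.98e-01 -6.29e-02 -4.00e-04  3.00e-04] F [ 0.99 -0.49 -0.29] open 88.2 ff 0.0 j [-0.56  0.62  0.03  1.58 -0.02  0.95 -2.22]
knob (array([639.2, 266.8]), array([17.3, 17. ]), -6.89, 237) [0.63895421 0.26640588 0.08098524]
disc (array([638.8, 265.8]), array([69.3, 68.7]), -37.37, 2827)
dabber+posts (array([453.1, 307.6]), array([171.6,  42. ]), -7.87, 1617)
handle mid (array([450.2, 308. ]), array([61.6, 12. ]), -8.03, 454) 0.09659206611760607
```

View pics/w1.png

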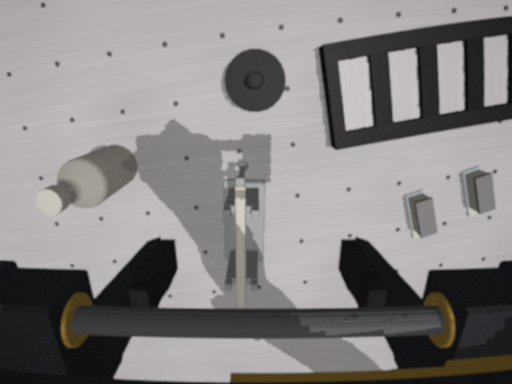

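Wrist view: the lid is at (255,80), the handle at (240,250) and the bottle at the left; everything is consistent. Now the lid.

Request:
{"op": "step_arm", "data": {
  "series": [
    [32,-3,0,0,0,0,0.4],
    [32,-3,0,0,0,0,0.4],
    [32,-2,-30,0,0,0,0.4],
    [0,0,-45,0,0,0,0.4],
    [0,0,-45,0,0,0,0.4],
    [0,0,-40,0,0,0,0.4],
    [0,0,-26,0,0,0,0.4],
    [0,0,-15,0,0,0,0.4],
    [0,0,-15,0,0,0,0.4],
    [0,0,0,0,0,0,1],
    [0,0,0,0,0,0,1],
    [0,0,0,0,0,0,1],
    [0,0,0,0,0,0,1],
    [0,0,0,0,0,0,1]
  ],
  "force": 20
}}

```text
clock: 3.55
tool_pos: [0.6394, 0.2652, 0.0639]
eef_rot: [0.998, -0.063, 0.001, -0.0]
contact_force: [-0.6, -0.2, 3.3]
opening: 0.195
finger_force: 20.0
```

Request:
{"op": "step_arm", "data": {
  "series": [
    [0,0,10,0,0,0,1],
    [0,0,20,0,0,0,1],
    [0,0,20,0,0,0,1],
    [25,-12,0,0,0,0,1],
    [25,-13,0,0,0,0,1],
    [25,-12,0,0,0,0,1],
    [25,-13,0,0,0,0,1],
    [0,0,-40,0,0,0,1],
    [0,0,-30,0,0,0,1],
    [0,0,-12,0,0,0,1],
    [0,0,-8,0,0,0,1],
    [0,0,-3,0,0,0,1],
    [0,0,0,0,0,0,1]
  ]
}}

```text
clock: 4.85
tool_pos: [0.7395, 0.2152, 0.021]
eef_rot: [0.998, -0.063, 0.001, -0.0]
contact_force: [0.3, 0.1, 0.3]
opening: 0.194
finger_force: 20.0
```

Request:
{"op": "step_arm", "data": {
  "series": [
    [0,0,-1,0,0,0,1],
    [0,0,0,0,0,0,0.6],
    [0,0,0,0,0,0,0.6],
    [0,0,0,0,0,0,0.6],
    [0,0,15,0,0,0,0.6],
    [0,0,40,0,0,0,0.6],
    [0,0,45,0,0,0,0.6],
    [0,0,40,0,0,0,0.6],
    [-40,13,0,0,0,-0.01,0.6],
    [-40,13,0,0,0,0,0.6],
    [-40,13,0,0,0,0,0.6],
    [-40,13,0,0,0,0,0.6],
    [-40,13,0,0,0,0,0.6],
    [-40,13,0,0,0,0,0.6],
    [-40,13,0,0,0,0,0.6],
    [-2,1,-20,0,0,0,0.6],
    [0,0,-25,0,0,0,0.6],
    [0,0,-18,0,0,0,0.6],
    [0,0,-14,0,0,0,0.6],
    [0,0,0,0,0,0,0.6]
  ]
}}

```text
clock: 6.85
tool_pos: [0.4563, 0.3066, 0.0809]
eef_rot: [0.998, -0.068, -0.001, 0.001]
contact_force: [-0.9, -0.7, -0.5]
opening: 0.401
finger_force: 0.0
```

Run:
```python
from h import *
st()
```

```text
t 6.85 tcp [456.3 306.6  80.9] yaw -7.81 q [ 9.977e-01 -6.810e-02 -7.000e-04  6.000e-04] F [-0.88 -0.67 -0.45] open 35.3 ff 0.0 j [-0.69  0.83  0.02  1.92 -0.05  0.39 -2.34]
```

Request:
{"op": "step_arm", "data": {
  "series": [
    [0,0,-9,0,0,0,0.6],
    [0,0,0,0,0,0,1],
    [0,0,0,0,0,0,1],
    [0,0,0,0,0,0,1],
    [0,0,0,0,0,0,1],
    [0,0,0,0,0,0,1],
    [0,0,5,0,0,0,1],
    [0,0,20,0,0,0,1],
    [0,0,20,0,0,0,1],
    [0,0,20,0,0,0,1],
    [0,0,10,0,0,0,1],
    [0,0,0,0,0,0,1]
  ],
  "force": 40
}}

```text
clock: 8.05
tool_pos: [0.4574, 0.3074, 0.149]
eef_rot: [0.998, -0.068, 0.001, -0.001]
contact_force: [0.8, -0.4, -1.4]
opening: 0.131
finger_force: 40.0
```

Run:
```python
from h import *
st()
im,d,c=snap("side");W=cloud(d,c);np.savez("s2",W=W,im=im)
cv2.imwrite("pics/s2.png",cv2.resize(im[90:220,150:330],None,fx=4,fy=4))
for lo,hi in((.075,.09),(.09,.105),(.105,.12),(.12,.135)):
    p=heights(W,lo,hi,(.5,.57,.25,.34));print(lo,len(p),np.round(np.median(p,0),4) if len(p) else 0)
p=heights(W,.145,.2,(.3,.6,.25,.36));print(rect(p[p[:,0]<.42]),rect(p[p[:,0]>.48]))
for a,b in((.37,.40),(.5,.525)):
    q=p[(p[:,0]>a)&(p[:,0]<b)];print(np.percentile(q[:,2],90))
```

```text
t 8.05 tcp [457.4 307.4 149. ] yaw -7.8 q [ 9.977e-01 -6.800e-02  1.000e-03 -8.000e-04] F [ 0.84 -0.42 -1.42] open 11.6 ff 40.0 j [-0.7   0.72  0.04  1.88 -0.05  0.54 -2.34]
0.075 6 [0.5014 0.3083 0.0837]
0.09 16 [0.5319 0.2945 0.0941]
0.105 8 [0.5322 0.2927 0.113 ]
0.12 10 [0.5324 0.2953 0.1257]
(array([388.8, 315.8]), array([46.8, 19.6]), -14.64, 90) (array([512.2, 298.1]), array([49.2, 18. ]), -7.99, 106)
0.17224669508656482
0.17177496789350943
```

View pics/s2.png

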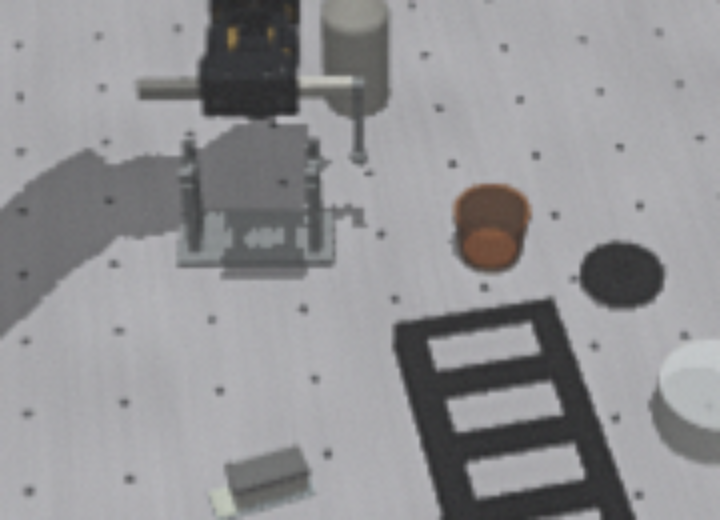

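Side view: the dabber is held level, the pot is open, and the lid stands aside. Now the dip.

Request:
{"op": "step_arm", "data": {
  "series": [
    [20,-6,0,0,0,0,1],
    [28,-8,0,0,0,0,1],
    [28,-8,0,0,0,0,1],
    [18,-5,0,0,0,0,1],
    [10,-3,0,0,0,0,1],
    [0,0,-15,0,0,0,1],
    [0,0,-20,0,0,0,1],
    [0,0,-18,0,0,0,1],
    [0,0,-12,0,0,0,1],
    [0,0,0,0,0,0,1],
    [0,0,0,0,0,0,1]
  ]
}}

```text
clock: 9.2
tool_pos: [0.5604, 0.2771, 0.0827]
eef_rot: [0.998, -0.068, -0.0, 0.0]
contact_force: [0.3, 0.3, -1.1]
opening: 0.128
finger_force: 40.0
```

Run:
```python
from h import *
st()
im,d,c=snap("side");W=cloud(d,c)
cv2.imwrite("pics/s3.png",cv2.resize(im[90:180,210:330],None,fx=5,fy=5))
```

```text
t 9.2 tcp [560.4 277.1  82.7] yaw -7.78 q [ 9.977e-01 -6.780e-02 -2.000e-04  1.000e-04] F [ 0.32  0.26 -1.08] open 11.3 ff 40.0 j [-0.54  0.89  0.02  1.68 -0.02  0.56 -2.22]
```

View pics/s3.png

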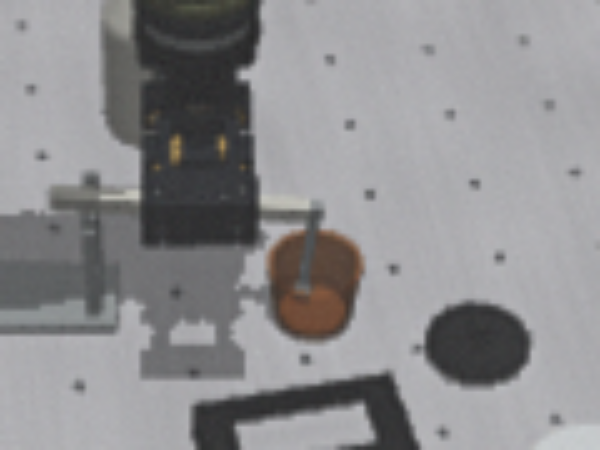

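The shank and ball are inside the pot, well below the rim. I'll lift out and look at the lens from the wrist.

Request:
{"op": "step_arm", "data": {
  "series": [
    [0,0,20,0,0,0,1],
    [0,0,30,0,0,0,1],
    [0,0,40,0,0,0,1],
    [0,-20,20,0,0,0,1],
    [-5,-40,20,0,0,0,1],
    [-5,-40,15,0,0,0,1],
    [-5,-40,0,0,0,0,1],
    [-5,-40,0,0,0,0,1],
    [0,-40,0,0,0,0,1],
    [0,-40,0,0,0,0,1],
    [0,-20,0,0,0,0,1],
    [0,0,0,0,0,0,1]
  ]
}}

```text
clock: 10.45
tool_pos: [0.5407, -0.0077, 0.2286]
eef_rot: [0.997, -0.072, 0.001, 0.001]
contact_force: [-0.1, 0.6, 0.4]
opening: 0.127
finger_force: 40.0
```

Run:
```python
from h import *
st()
im,d,c=snap("wrist");W=cloud(d,c);np.savez("w2",W=W,im=im);cv2.imwrite("pics/w2.png",im)
p=heights(W,.069,.09,(.58,.68,-.17,-.06));print("lens",rect(p),np.median(p,0))
(cx,cy),R=cv2.minEnclosingCircle((p[:,:2]*1000).astype(np.float32));print(cx,cy,R)
p=heights(W,.024,.036,(.5,.75,-.22,.22));print("stage",rect(p))
for lo in (.09,.105,.12,.135):
    p=heights(W,lo,lo+.015,(.58,.68,-.1,.1));print(lo,len(p),np.round(p.mean(0)*1000,1) if len(p) else 0)
```

```text
t 10.45 tcp [540.7  -7.7 228.6] yaw -8.2 q [ 9.974e-01 -7.150e-02  7.000e-04  1.200e-03] F [-0.06  0.6   0.44] open 11.2 ff 40.0 j [-0.06  0.59 -0.01  1.84  0.02  0.71 -1.8 ]
lens (array([ 625.6, -116.6]), array([34.4, 34.3]), -27.59, 1085) [ 0.6257104  -0.11582997  0.07381013]
625.75927734375 -116.97344970703125 18.0734920501709
stage (array([654.8,  26.8]), array([375.5, 208.1]), -86.6, 23589)
0.09 0 0
0.105 0 0
0.12 0 0
0.135 0 0
```

View pics/w2.png

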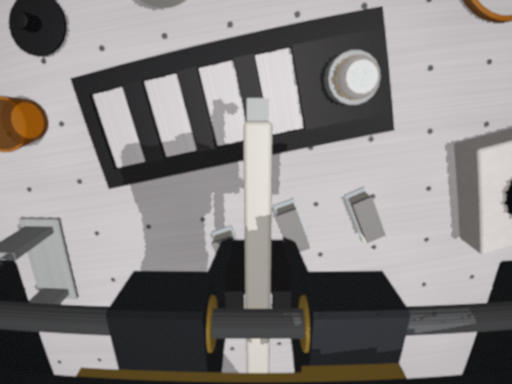

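Run:
```python
from h import *
W=np.load("w2.npz")["W"]
p=heights(W,.236,.27,(.55,.64,-.06,.04));print(rect(p),np.percentile(p[:,2],[5,50,95]))
for a,b in((.55,.57),(.57,.59),(.59,.605),(.605,.615),(.615,.63)):
    q=p[(p[:,0]>a)&(p[:,0]<b)];print(a,len(q),np.round(q.mean(0)*1000,1) if len(q) else 0)
# bays: stage surface vs. holes
im=np.load("w2.npz")["im"];g=im.min(2)
P=W.reshape(-1,3)
ok=(P[:,2]>.015)&(P[:,2]<.0255)&(g.reshape(-1)>90)
G=np.zeros((500,300),np.uint8)
q=P[ok];q=q[(q[:,0]>.5)&(q[:,0]<.79)&(q[:,1]>-.24)&(q[:,1]<.25)]
G[((q[:,1]+.25)*1000).astype(int),((q[:,0]-.5)*1000).astype(int)]=1
G=cv2.morphologyEx(G,cv2.MORPH_CLOSE,np.ones((5,5)));G=cv2.morphologyEx(G,cv2.MORPH_OPEN,np.ones((5,5)))
k,L,S,_=cv2.connectedComponentsWithStats(G)
for a in range(1,k):
    if S[a,4]<1000: continue
    y,x=np.nonzero(L==a);print("bay",rect(np.stack([x+500.5,y-249.5],1)/1000))
```

```text
(array([584.8,  -5.1]), array([73.4, 41.4]), 4.91, 6070) [0.24353692 0.24889338 0.26476578]
0.55 2697 [555.8  -4.7 253.1]
0.57 1270 [580.2 -12.5 249.1]
0.59 1015 [597.6 -15.  247.7]
0.605 696 [609.8 -16.5 246.3]
0.615 392 [618.5 -17.9 244.2]
bay (array([620.9, -43.9]), array([87.6, 39. ]), 3.58, 3248)
bay (array([616.7,  18.9]), array([86.7, 38.2]), 3.27, 3166)
bay (array([613.,  81.]), array([87.3, 38.2]), 3.37, 3251)
bay (array([608.9, 143.8]), array([87. , 36.6]), 3.73, 3134)
```

Run:
```python
from h import *
s=st()
for n in("side","scene"):
    im,d,c=snap(n);W=cloud(d,c)
    p=heights(W,.215,.29,(.42,.63,-.05,.05))
    for a,b in((.44,.46),(.46,.48),(.56,.58),(.58,.6),(.6,.62)):
        q=p[(p[:,0]>a)&(p[:,0]<b)];print(n,a,len(q),np.round(np.percentile(q[:,2]*1000,[20,50,85]),1) if len(q) else 0)
    for lo in (.14,.155,.17,.185,.2):
        p=heights(W,lo,lo+.015,(.58,.66,-.06,.04));print(lo,len(p),np.round(np.median(p,0)*1000,1) if len(p) else 0)
```

```text
t 10.5 tcp [540.9  -4.6 228.5] yaw -8.0 q [ 9.976e-01 -6.970e-02  7.000e-04  2.000e-04] F [ 0.38  0.11 -0.41] open 11.2 ff 40.0 j [-0.07  0.59 -0.02  1.84  0.02  0.71 -1.8 ]
side 0.44 31 [250.1 254.5 258.2]
side 0.46 55 [248.  254.6 257.4]
side 0.56 0 0
side 0.58 46 [239.5 245.2 247.2]
side 0.6 59 [232.4 241.5 245.9]
0.14 0 0
0.155 13 [607.8 -18.6 167.5]
0.17 14 [610.7 -18.3 175.2]
0.185 9 [612.7 -17.9 190. ]
0.2 12 [611.8 -18.5 206.8]
scene 0.44 0 0
scene 0.46 0 0
scene 0.56 30 [243.4 249.8 251.5]
scene 0.58 31 [242.  248.  249.9]
scene 0.6 44 [229.7 244.5 248.5]
0.14 0 0
0.155 6 [613.7  -9.9 168.8]
0.17 15 [612.3 -12.1 174.9]
0.185 8 [615.4 -11.8 193.4]
0.2 9 [614.6 -10.9 206.6]
```

The handle has pitched about 4° nose-down. I'll grip harder, level it with the wrist and move gently towards the lens.

Request:
{"op": "step_arm", "data": {
  "series": [
    [0,0,0,0,0,0,1],
    [0,0,0,0,0,0,1],
    [0,-2,0,-0.002,-0.014,0,1],
    [1,-6,0,-0.002,-0.014,0,1],
    [1,-10,0,-0.002,-0.014,0,1],
    [1,-12,-3,-0.002,-0.014,0,1],
    [1,-12,-6,-0.002,-0.014,0,1],
    [1,-12,-9,0,0,0,1],
    [1,-12,-10,0,0,0,1],
    [1,-12,-10,0,0,0,1],
    [1,-10,-10,0,0,0,1],
    [0,-6,-9,0,0,0,1],
    [0,-3,-6,0,0,0,1],
    [0,-1,-4,0,0,0,1],
    [0,0,-2,0,0,0,1],
    [0,0,0,0,0,0,1],
    [0,0,0,0,0,0,1]
  ],
  "force": 60
}}

```text
clock: 12.3
tool_pos: [0.549, -0.1006, 0.1591]
eef_rot: [0.997, -0.068, 0.036, 0.003]
contact_force: [-0.5, 0.8, -0.5]
opening: 0.127
finger_force: 60.0
```

Run:
```python
from h import *
s=st()
z0=s["tool_pos"][2]
for n in("side","scene"):
    im,d,c=snap(n);W=cloud(d,c)
    p=heights(W,z0+.0,z0+.06,(.44,.64,-.15,-.07))
    for a,b in((.45,.47),(.47,.49),(.56,.58),(.58,.6),(.6,.62)):
        q=p[(p[:,0]>a)&(p[:,0]<b)];print(n,a,len(q),np.round(np.percentile(q[:,2]*1000,[20,50,85]),1) if len(q) else 0)
    for lo in np.arange(.07,.155,.01):
        p=heights(W,lo,lo+.01,(.60,.66,-.15,-.09));print(round(lo,3),len(p),np.round(np.median(p,0)*1000,1) if len(p) else 0)
    if n=="side": cv2.imwrite("pics/s4.png",cv2.resize(im[170:270,230:340],None,fx=5,fy=5))
```

```text
t 12.3 tcp [ 549.  -100.6  159.1] yaw -7.76 q [ 0.9971 -0.0676  0.0356  0.0025] F [-0.45  0.76 -0.55] open 11.2 ff 60.0 j [ 0.12  0.69 -0.03  1.92  0.05  0.46 -1.66]
side 0.45 34 [175.5 179.9 183.4]
side 0.47 48 [176.2 180.2 183. ]
side 0.56 0 0
side 0.58 45 [171.3 179.2 182.4]
side 0.6 49 [173.5 179.3 181.3]
0.07 89 [ 622.1 -119.6   72.7]
0.08 0 0
0.09 1 [ 616.9 -115.9   99.8]
0.1 16 [ 621.1 -114.8  104.6]
0.11 6 [ 621.7 -114.   114.5]
0.12 6 [ 622.  -114.2  123.9]
0.13 7 [ 622.3 -114.6  134.1]
0.14 6 [ 621.4 -113.6  143.5]
0.15 7 [ 622.8 -113.4  153.5]
scene 0.45 0 0
scene 0.47 1 [183. 183. 183.]
scene 0.56 43 [175.7 181.6 185.2]
scene 0.58 27 [177.5 181.6 184.5]
scene 0.6 29 [176.2 180.3 184.3]
0.07 59 [ 627.8 -115.2   74.1]
0.08 0 0
0.09 0 0
0.1 10 [ 625.7 -108.9  104.8]
0.11 8 [ 623.8 -108.6  113.8]
0.12 6 [ 624.7 -108.9  124.6]
0.13 5 [ 626.3 -110.6  135.8]
0.14 4 [ 624.1 -109.8  144.7]
0.15 7 [ 623.8 -109.9  152.6]
```

View pics/s4.png

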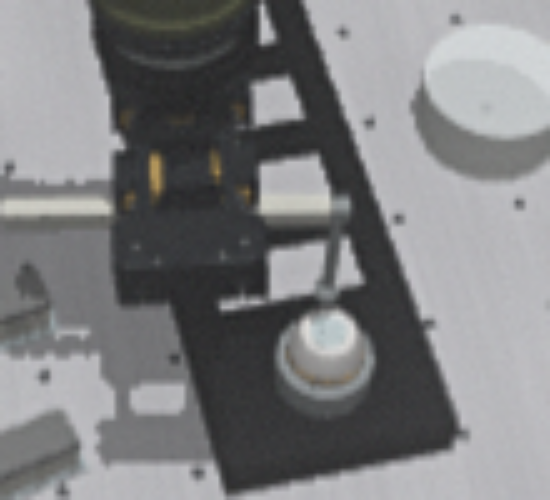

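The handle is level, and the tip needs about 5 mm in -y. I'll align it and descend with care.

Request:
{"op": "step_arm", "data": {
  "series": [
    [1,-2,0,0,0,0,1],
    [1,-3,0,0,0,0,1],
    [0,0,-4,0,0,0,1],
    [0,0,-5,0,0,0,1],
    [0,0,-5,0,0,0,1],
    [0,0,-3,0,0,0,1],
    [0,0,0,0,0,0,1],
    [0,0,0,0,0,0,1],
    [0,0,0,0,0,0,1]
  ]
}}

```text
clock: 13.3
tool_pos: [0.5509, -0.1061, 0.1419]
eef_rot: [0.997, -0.068, 0.035, 0.003]
contact_force: [0.8, 0.4, -0.3]
opening: 0.124
finger_force: 60.0
```

```bash
cat > f.py <<'E'
from h import *
s=st(); im,d,c=snap("side");W=cloud(d,c)
P=W.reshape(-1,3); g=im.reshape(-1,3)
p=heights(W,.055,.09,(.60,.66,-.15,-.09)); print("lens top z",np.round(np.percentile(p[:,2]*1000,[50,70,80,90]),1))
for lo in(.085,.1): 
    p=heights(W,lo,lo+.02,(.60,.66,-.15,-.09));print(lo,len(p),np.round(np.median(p,0)*1000,1) if len(p) else 0)
print("moment",np.round(r.get_state()["moment"],3))
E
python3 f.py
```

```text
t 13.3 tcp [ 550.9 -106.1  141.9] yaw -7.8 q [ 0.9971 -0.068   0.0354  0.0027] F [ 0.78  0.35 -0.34] open 10.9 ff 60.0 j [ 0.13  0.72 -0.03  1.92  0.06  0.43 -1.66]
lens top z [69.9 72.8 73.6 76.1]
0.085 21 [ 623.4 -119.7   89.5]
0.1 12 [ 623.4 -120.2  107.5]
moment [-0.001  0.106  0.017]
```

Request:
{"op": "step_arm", "data": {
  "series": [
    [0,0,-1,0,0,0,1],
    [0,0,-1,0,0,0,1],
    [0,0,0,0,0,0,1]
  ]
}}

```text
clock: 13.65
tool_pos: [0.5507, -0.1061, 0.1397]
eef_rot: [0.997, -0.068, 0.035, 0.003]
contact_force: [0.3, -0.9, -0.3]
opening: 0.127
finger_force: 60.0
```

```bash
python3 f.py
```

```text
t 13.65 tcp [ 550.7 -106.1  139.7] yaw -7.8 q [ 0.9971 -0.068   0.0352  0.0026] F [ 0.31 -0.88 -0.26] open 11.2 ff 60.0 j [ 0.13  0.72 -0.03  1.93  0.06  0.42 -1.66]
lens top z [69.7 72.2 73.3 77.7]
0.085 15 [ 622.2 -119.6   92.5]
0.1 11 [ 623.2 -120.1  109.3]
moment [0.068 0.011 0.008]
```

Request:
{"op": "step_arm", "data": {
  "series": [
    [0,0,-1,0,0,0,1],
    [0,0,-1,0,0,0,1],
    [0,0,0,0,0,0,1]
  ]
}}

```text
clock: 14.0
tool_pos: [0.5506, -0.1061, 0.1376]
eef_rot: [0.997, -0.068, 0.035, 0.003]
contact_force: [-0.4, -0.7, -0.3]
opening: 0.127
finger_force: 60.0
```

```bash
python3 f.py
```

```text
t 14.0 tcp [ 550.6 -106.1  137.6] yaw -7.8 q [ 0.9971 -0.068   0.0351  0.0026] F [-0.42 -0.74 -0.26] open 11.2 ff 60.0 j [ 0.13  0.73 -0.03  1.93  0.06  0.42 -1.66]
lens top z [70.  72.  73.7 77.8]
0.085 14 [ 624.1 -119.9   94.4]
0.1 14 [ 623.2 -120.1  111.1]
moment [0.089 0.113 0.021]
```

Request:
{"op": "step_arm", "data": {
  "series": [
    [0,0,-1,0,0,0,1],
    [0,0,-1,0,0,0,1],
    [0,0,0,0,0,0,1]
  ]
}}

```text
clock: 14.35
tool_pos: [0.5506, -0.1061, 0.1356]
eef_rot: [0.997, -0.068, 0.035, 0.003]
contact_force: [-0.8, 0.2, 0.9]
opening: 0.125
finger_force: 60.0
```

```bash
python3 f.py
```

```text
t 14.35 tcp [ 550.6 -106.1  135.6] yaw -7.81 q [ 0.9971 -0.068   0.0351  0.0026] F [-0.77  0.15  0.88] open 11.0 ff 60.0 j [ 0.13  0.73 -0.03  1.93  0.06  0.41 -1.66]
lens top z [68.3 70.7 71.8 76.8]
0.085 13 [ 623.6 -119.6   97. ]
0.1 12 [ 623.4 -119.4  108. ]
moment [ 0.073  0.121 -0.011]
```

Request:
{"op": "step_arm", "data": {
  "series": [
    [0,0,-1,0,0,0,1],
    [0,0,-0.5,0,0,0,1],
    [0,0,0,0,0,0,1]
  ]
}}

```text
clock: 14.7
tool_pos: [0.5507, -0.1061, 0.1342]
eef_rot: [0.997, -0.068, 0.035, 0.003]
contact_force: [-0.6, -0.2, 0.3]
opening: 0.124
finger_force: 60.0
```

```bash
python3 f.py
```

```text
t 14.7 tcp [ 550.7 -106.1  134.2] yaw -7.8 q [ 0.9971 -0.068   0.0352  0.0026] F [-0.61 -0.2   0.3 ] open 10.9 ff 60.0 j [ 0.12  0.73 -0.03  1.93  0.06  0.41 -1.66]
lens top z [67.2 69.6 70.6 76.8]
0.085 13 [ 624.  -119.2   97.1]
0.1 10 [ 623.9 -119.3  109.3]
moment [0.005 0.266 0.026]
```

The lens sank about 2.7 mm under light force. Now lift and carry the dabber gently back to the rest.

Request:
{"op": "step_arm", "data": {
  "series": [
    [0,0,0,0,0,0,1],
    [0,0,0,0,0,0,1],
    [0,0,2,0,0,0,1],
    [0,0,5,0,0,0,1],
    [0,0,8,0,0,0,1],
    [0,0,10,0,0,0,1],
    [0,2,10,0,0,0,1],
    [-1,5,10,0,0,0,1],
    [-2,10,8,0,0,0,1],
    [-3,15,6,0,0,0,1],
    [-5,20,4,0,0,0,1],
    [-5,20,2,0,0,0,1],
    [-5,20,0,0,0,0,1],
    [-5,20,0,0,0,0,1],
    [-5,20,0,0,0,0,1],
    [-5,20,0,0,0,0,1],
    [-5,20,0,0,0,0,1],
    [-5,20,0,0,0,0,1],
    [-5,20,0,0,0,0,1],
    [-5,20,0,0,0,0,1]
  ]
}}

```text
clock: 16.75
tool_pos: [0.4939, 0.1277, 0.1997]
eef_rot: [0.997, -0.067, 0.035, 0.002]
contact_force: [0.8, 0.5, -0.6]
opening: 0.127
finger_force: 60.0
```

Request:
{"op": "step_arm", "data": {
  "series": [
    [-5,20,0,0,0,0,1],
    [-5,20,0,0,0,0,1],
    [-5,20,0,0,0,0,1],
    [-5,20,0,0,0,0,1],
    [-5,20,0,0,0,0,1],
    [-5,20,0,0,0,0,1],
    [-5,20,0,0,0,0,1],
    [-3,15,0,0,0,0,1],
    [-2,12,0,0,0,0,1],
    [0,8,0,0,0,0,1],
    [0,4,0,0,0,0,1],
    [0,2,0,0,0,0,1],
    [0,0,0,0,0,0,1],
    [0,0,0,0,0,0,1]
  ]
}}

```text
clock: 18.15
tool_pos: [0.455, 0.306, 0.1992]
eef_rot: [0.997, -0.069, 0.035, 0.003]
contact_force: [-0.5, 0.7, -0.1]
opening: 0.128
finger_force: 60.0
```

```bash
cat > g.py <<'E'
from h import *
s=st(); t=np.array(s["tool_pos"]); Z=[]
for n in("side","scene"):
    im,d,c=snap(n);W=cloud(d,c)
    p=heights(W,t[2],t[2]+.06,(t[0]-.1,t[0]+.1,t[1]-.05,t[1]+.05))
    for a,b in((-.085,-.065),(-.065,-.045),(.03,.05),(.05,.07)):
        q=p[(p[:,0]>t[0]+a)&(p[:,0]<t[0]+b)];print(n,a,len(q),np.round(np.percentile(q[:,2]*1000,[20,50,85]),1) if len(q) else 0, np.round(np.median(q[:,1])*1000,1) if len(q) else 0)
    p=heights(W,t[2]-.055,t[2]-.01,(t[0]+.05,t[0]+.11,t[1]-.05,t[1]+.03));print("shank",len(p),np.round(np.median(p,0)*1000,1))
E
python3 g.py
```

```text
t 18.15 tcp [455.  306.  199.2] yaw -7.87 q [ 0.997  -0.0686  0.0352  0.003 ] F [-0.5   0.68 -0.07] open 11.2 ff 60.0 j [-0.79  0.63  0.13  1.9  -0.04  0.57 -2.36]
side -0.085 40 [214.1 221.  223.7] 312.6
side -0.065 23 [215.5 219.4 222.7] 310.5
side 0.03 41 [212.5 218.9 221.8] 297.2
side 0.05 40 [213.1 219.1 222.4] 294.1
shank 26 [528.1 292.1 161.6]
scene -0.085 0 0 0
scene -0.065 0 0 0
scene 0.03 29 [219.  222.6 224.1] 302.3
scene 0.05 30 [219.2 222.  224.1] 299.2
shank 39 [530.6 295.5 159.7]
```

Request:
{"op": "step_arm", "data": {
  "series": [
    [2,1,-3,0,0,0,1],
    [2,0.5,-8,0,0,0,1],
    [0,0,-15,0,0,0,1],
    [0,0,-20,0,0,0,1],
    [0,0,-20,0,0,0,1],
    [0,0,-15,0,0,0,1],
    [0,0,-10,0,0,0,1],
    [0,0,-8,0,0,0,1],
    [0,0,-6,0,0,0,1],
    [0,0,-5,0,0,0,1],
    [0,0,-4,0,0,0,1],
    [0,0,-4,0,0,0,1],
    [0,0,-3,0,0,0,1],
    [0,0,0,0,0,0,1],
    [0,0,0,0,0,0,1]
  ]
}}

```text
clock: 19.75
tool_pos: [0.4588, 0.3084, 0.0783]
eef_rot: [0.997, -0.068, 0.035, 0.003]
contact_force: [0.5, 0.6, -0.8]
opening: 0.128
finger_force: 60.0
```

```bash
python3 g.py
```

```text
t 19.75 tcp [458.8 308.4  78.3] yaw -7.8 q [ 0.9971 -0.068   0.0353  0.0026] F [ 0.52  0.65 -0.75] open 11.3 ff 60.0 j [-0.76  0.83  0.09  1.96 -0.06  0.3  -2.35]
side -0.085 41 [ 92.7  97.6 101.6] 314.2
side -0.065 36 [ 88.4  95.8 100.8] 311.6
side 0.03 53 [87.7 93.6 98.7] 297.4
side 0.05 32 [92.2 97.4 99.5] 295.4
shank 23 [531.5 294.2  40.2]
scene -0.085 0 0 0
scene -0.065 12 [80.7 85.2 90.9] 329.4
scene 0.03 76 [ 85.1  94.6 102.4] 306.7
scene 0.05 31 [ 97.1 101.4 104. ] 301.9
shank 33 [534.1 297.5  40.7]
```

Request:
{"op": "step_arm", "data": {
  "series": [
    [0,0,-1.5,0,0,0,1],
    [0,0,-1.5,0,0,0,1],
    [0,0,-1,0,0,0,1],
    [0,0,0,0,0,0,1],
    [0,0,0,0,0,0,0.75],
    [0,0,0,0,0,0,0.6],
    [0,0,0,0,0,0,0.6],
    [0,0,0,0,0,0,0.6],
    [0,0,10,0,0,0,0.6],
    [0,0,25,0,0,0,0.6],
    [0,0,40,0,0.07,0,0.6],
    [0,0,40,0.01,0,0,0.6],
    [10,-2,40,0,0,0,0.6],
    [40,-12,30,0,0,0,0.6],
    [30,-10,0,0,0,0,0.6],
    [0,0,0,0,0,0,0.6]
  ],
  "force": 20
}}

```text
clock: 21.45
tool_pos: [0.5426, 0.2814, 0.2605]
eef_rot: [0.997, -0.071, 0.003, -0.0]
contact_force: [-0.3, -0.7, 0.1]
opening: 0.402
finger_force: 0.0
```

Run:
```python
from h import *
st()
im,d,c=snap("wrist");W=cloud(d,c);cv2.imwrite("pics/w3.png",im)
p=heights(W,.085,.115,(.35,.56,.25,.36));print("dabber+posts",rect(p))
for a in np.arange(.38,.54,.02):
    q=p[(p[:,0]>a)&(p[:,0]<a+.02)];q=q[q[:,2]>np.median(q[:,2])-.004];print(round(a,2),np.round(np.median(q,0)*1000,1))
q=heights(W,.066,.09,(.59,.69,.21,.31));print("pot?",len(q))
q=heights(W,.04,.06,(.57,.70,.19,.33));print("pot rim",rect(q))
q=heights(W,.028,.045,(.70,.78,.17,.26));print("lid knob",rect(q),"lid disc",rect(heights(W,.008,.045,(.69,.80,.15,.27))))
```

```text
t 21.45 tcp [542.6 281.4 260.5] yaw -8.16 q [ 9.975e-01 -7.110e-02  3.400e-03 -1.000e-04] F [-0.27 -0.68  0.11] open 35.3 ff 0.0 j [-0.6   0.64  0.07  1.6  -0.05  0.9  -2.22]
dabber+posts (array([456.8, 306.4]), array([164. ,  42.3]), -8.44, 1730)
0.38 [394.4 316.6  96.5]
0.4 [407.1 317.3  96.6]
0.42 [430.7 312.7  96.4]
0.44 [450.3 310.   96.6]
0.46 [470.2 307.6  96.7]
0.48 [493.6 303.8  96.7]
0.5 [508.5 302.5  96.6]
0.52 [528.1 299.5  95.7]
0.54 [nan nan nan]
pot? 0
pot rim (array([638. , 265.9]), array([62.2, 61.6]), 81.57, 865)
lid knob (array([0., 0.]), array([0., 0.]), 0.0, 0) lid disc (array([714.8, 219.6]), array([62.6, 21. ]), 82.57, 774)
  return _methods._mean(a, axis=axis, dtype=dtype,
  ret = ret.dtype.type(ret / rcount)
  ret = um.true_divide(
```

View pics/w3.png

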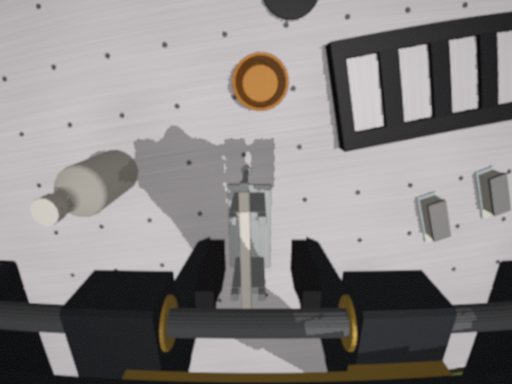

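The dabber lies level in both slots and the open pot is at (260,82). Fetch the lid.

Request:
{"op": "step_arm", "data": {
  "series": [
    [40,-13,0,0,0.007,0.015,0.6],
    [40,-13,-20,0,0,0,0.6],
    [40,-13,-30,0,0,0,0.6],
    [40,-13,-30,0,0,0,0.6],
    [37,-14,-30,0,0,0,0.6],
    [0,0,-30,0,0,0,0.6],
    [0,0,-30,0,0,0,0.6],
    [0,0,-30,0,0,0,0.6],
    [0,0,0,0,0,0,0.6],
    [0,0,0,0,0,0,0.6]
  ]
}}

```text
clock: 22.5
tool_pos: [0.7309, 0.2205, 0.0603]
eef_rot: [0.998, -0.06, -0.004, 0.0]
contact_force: [0.4, -0.2, 0.9]
opening: 0.4
finger_force: 0.0
```

Run:
```python
from h import *
st()
im,d,c=snap("side");W=cloud(d,c)
q=heights(W,.026,.045,(.70,.78,.17,.26));print("lid knob",np.round(np.median(q,0),4),"disc",rect(heights(W,.004,.02,(.68,.80,.14,.28))))
```

```text
t 22.5 tcp [730.9 220.5  60.3] yaw -6.86 q [ 9.982e-01 -5.980e-02 -4.400e-03  3.000e-04] F [ 0.43 -0.16  0.88] open 35.2 ff 0.0 j [-0.37  1.09  0.04  1.18 -0.05  0.88 -2.01]
lid knob [0.7369 0.2083 0.0322] disc (array([738. , 209.3]), array([69. , 64.5]), -1.58, 228)
```

Request:
{"op": "step_arm", "data": {
  "series": [
    [5,-3,0,0,-0.009,-0.007,0.6],
    [3.6,-2.3,0,0,0,0,0.6],
    [0,0,-20,0,0,0,0.6],
    [0,0,-12,0,0,0,0.6],
    [0,0,-7.5,0,0,0,0.6],
    [0,0,0,0,0,0,0.6],
    [0,0,0,0,0,0,1],
    [0,0,0,0,0,0,1],
    [0,0,0,0,0,0,1],
    [0,0,0,0,0,0,1]
  ]
}}

```text
clock: 23.55
tool_pos: [0.7411, 0.2145, 0.0215]
eef_rot: [0.998, -0.064, 0.002, -0.0]
contact_force: [0.3, 0.2, 0.1]
opening: 0.197
finger_force: 20.0
```

Request:
{"op": "step_arm", "data": {
  "series": [
    [0,0,10,0,-0.003,0,1],
    [0,0,25,0,0,0,1],
    [0,0,30,0,0,0,1],
    [0,0,15,0,0,0,1],
    [-10,5,0,0,0,0,1],
    [-25,12,0,0,0,0,1],
    [-30,15,0,0,0,0,1],
    [-25,13,0,0,0,0,1],
    [-10,5.7,0,0,0,0,1],
    [0,0,0,0,0,0,1],
    [0,0,-10,0,0,0,1],
    [0,0,-10,0,0,0,1],
    [0,0,-8,0,0,0,1],
    [0,0,-4,0,0,0,1],
    [0,0,0,0,0,0,1]
  ]
}}

```text
clock: 25.05
tool_pos: [0.6404, 0.2642, 0.0675]
eef_rot: [0.998, -0.064, 0.002, 0.0]
contact_force: [-0.2, 0.2, 0.2]
opening: 0.195
finger_force: 20.0
```

Request:
{"op": "step_arm", "data": {
  "series": [
    [0,0,-1.5,0,0,0,1],
    [0,0,-1,0,0,0,1],
    [0,0,0,0,0,0,1],
    [0,0,0,0,0,0,0.7],
    [0,0,0,0,0,0,0.6],
    [0,0,0,0,0,0,0.6],
    [0,0,10,0,0,0,0.6],
    [0,0,30,0,0,0,0.6],
    [0,0,40,0,0,0,0.6],
    [0,0,45,0,0,0,0.6],
    [-15,-40,30,0,0,0,0.5],
    [-15,-40,30,0,0,0.1,0.5],
    [-15,-40,30,0,0,0.1,0.5],
    [-15,-40,20,0,0,0.1,0.5],
    [-15,-40,0,0,0,0.1,0.5],
    [-15,-40,0,0,0,0,0.5],
    [-15,-40,0,0,0,0,0.5],
    [-15,0,0,0,0,0,0.5],
    [0,0,0,0,0,0,0.5]
  ]
}}

```text
clock: 26.95
tool_pos: [0.5209, -0.0116, 0.2985]
eef_rot: [0.991, 0.134, 0.002, -0.0]
contact_force: [-0.0, 0.1, -0.2]
opening: 0.501
finger_force: 0.0
```

```bash
cat > sl.py <<'E'
from h import *
st()
im,d,c=snap("wrist");W=cloud(d,c);np.savez("w4",W=W,im=im)
import sys
if len(sys.argv)>1: cv2.imwrite(f"pics/{sys.argv[1]}.png",im)
P=W.copy();m=((P[...,2]>.024)&(P[...,2]<.045)&(P[...,0]>.3)&(P[...,0]<.545)&(P[...,1]>-.26)&(P[...,1]<.2)).astype(np.uint8)
k,L,S,_=cv2.connectedComponentsWithStats(m)
for a in range(1,k):
    if S[a,4]>200: print("box",rect(P[L==a]),round(float(np.median(P[L==a][:,2])),4))
m=((P[...,2]>.0455)&(P[...,2]<.062)&(P[...,0]>.54)&(P[...,0]<.69)&(P[...,1]>-.08)&(P[...,1]<.2)).astype(np.uint8)
k,L,S,_=cv2.connectedComponentsWithStats(m)
for a in range(1,k):
    if S[a,4]>200: print("in bay",rect(P[L==a]),np.round(np.percentile(P[L==a][:,2],[3,50,97]),4))
E
python3 sl.py w4
python3 - <<'E'
from h import *
im,d,c=snap("side");W=cloud(d,c)
print("knob",rect(heights(W,.07,.09,(.6,.68,.22,.3))));p=heights(W,.046,.062,(.58,.7,.2,.32));print("disc",rect(p),np.median(p[:,2]))
A=np.c_[p[:,:2],np.ones(len(p))];q=p[:,2]>np.median(p[:,2])-.004;print("tilt",np.linalg.lstsq(A[q],p[q,2],rcond=None)[0][:2])
E
```

```text
t 26.95 tcp [520.9 -11.6 298.5] yaw 15.42 q [ 9.910e-01  1.342e-01  2.200e-03 -4.000e-04] F [-0.    0.07 -0.18] open 44.1 ff 0.0 j [-0.02  0.47 -0.07  1.81  0.04  0.86 -1.41]
box (array([454.7, -40. ]), array([57.6, 25. ]), 12.95, 662) 0.0299
box (array([428.6,  46.9]), array([57.5, 25.5]), 11.32, 694) 0.0299
box (array([ 507.8, -256.6]), array([52.7,  6.8]), 0.04, 261) 0.0359
box (array([ 457.2, -134.5]), array([57.1, 25.5]), 17.09, 640) 0.03
knob (array([643.1, 267.1]), array([3.4, 0. ]), 4.94, 2)
disc (array([665. , 281.4]), array([29.2,  4.1]), -48.77, 4) 0.05348063113721746
tilt [-0.48282207 -0.2378248 ]
```

View pics/w4.png

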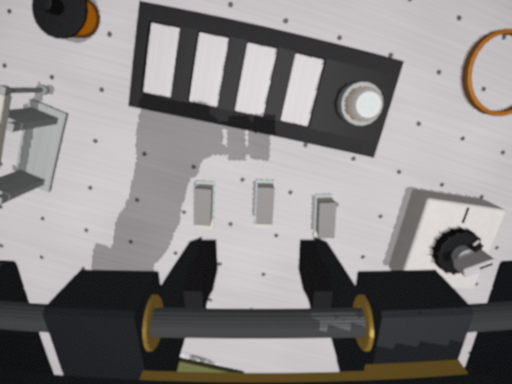

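The three grey slides are at (203,203), (265,202), (326,217), and the four bays are empty. Slide A first.

Request:
{"op": "step_arm", "data": {
  "series": [
    [-30,20,-30,0,0,-0.035,0.5],
    [-30,20,-40,0,0,-0.035,0.5],
    [-32,19,-45,0,0,0,0.5],
    [0,0,-45,0,0,0,0.5],
    [0,0,-40,0,0,0,0.5],
    [0,0,-20,0,0,0,0.5],
    [0,0,0,0,0,0,0.5],
    [0,0,0,0,0,0,0.5]
  ]
}}

```text
clock: 27.85
tool_pos: [0.4382, 0.0459, 0.0869]
eef_rot: [0.995, 0.102, 0.003, -0.001]
contact_force: [-0.1, -0.6, 0.5]
opening: 0.505
finger_force: 0.0
```

Request:
{"op": "step_arm", "data": {
  "series": [
    [-9.6,1,-10,0,-0.005,0,0.5],
    [0,0,-25,0,0,0,0.5],
    [0,0,-20,0,0,0,0.5],
    [0,0,-12,0,0,0,0.5],
    [0,0,-8.5,0,0,0,0.5],
    [0,0,0,0,0,0,0.5],
    [0,0,0,0,0,0,1],
    [0,0,0,0,0,0,1],
    [0,0,0,0,0,0,1],
    [0,0,0,0,0,0,1],
    [0,0,5,0,0,0,1],
    [0,0,15,0,0,0,1],
    [0,0,25,0,0,0,1],
    [0,0,25,0,0,0,1],
    [0,0,0,0,0,0,1]
  ]
}}

```text
clock: 29.35
tool_pos: [0.437, 0.0462, 0.1089]
eef_rot: [0.995, 0.1, -0.002, -0.0]
contact_force: [-0.3, 0.1, 0.0]
opening: 0.005
finger_force: 0.0
```

```bash
python3 -c "from h import *;st()"
```

```text
t 29.35 tcp [437.   46.2 108.9] yaw 11.53 q [ 9.949e-01  1.005e-01 -1.900e-03 -1.000e-04] F [-0.3   0.14  0.03] open 0.4 ff 0.0 j [ 0.01  0.73 -0.36  2.21  0.79  0.33 -2.39]
```

It missed: the arm runs out of wrist range close in (j6 near its lower limit). I'll tilt the fingers towards the base for this pick.

Request:
{"op": "step_arm", "data": {
  "series": [
    [30,0,20,-0.01,0.05,0,0.5],
    [30,0,20,-0.01,0.05,0,0.5],
    [0,0,0,-0.01,0.05,0,0.5],
    [0,0,0,-0.01,0.05,0,0.5],
    [-20,0,-5,0,0,0,0.5],
    [-20,0,-20,0,0,0,0.5],
    [-20,0,-20,0,0,0,0.5],
    [-10,0,-20,0,0,0,0.5],
    [0,0,-15,0,0,0,0.5],
    [0,0,0,0,0,0,0.5],
    [0,0,0,0,0,0,0.5]
  ]
}}

```text
clock: 30.45
tool_pos: [0.4239, 0.0458, 0.0641]
eef_rot: [0.989, 0.101, -0.103, 0.011]
contact_force: [0.9, 0.9, -0.8]
opening: 0.499
finger_force: 0.0
```

```bash
python3 -c "from h import *;st()"
python3 - <<'E'
from h import *
im,d,c=snap("side");W=cloud(d,c)
for n,b in(("A",(.38,.48,.01,.08)),("B",(.40,.51,-.08,0)),("C",(.41,.51,-.18,-.1))):
    p=heights(W,.022,.035,b)
    print(n,rect(p) if len(p)>5 else len(p))
E
```

```text
t 30.45 tcp [423.9  45.8  64.1] yaw 11.61 q [ 0.9895  0.1006 -0.1032  0.0112] F [ 0.89  0.88 -0.76] open 43.9 ff 0.0 j [ 0.08  0.88 -0.48  2.08  0.68  0.57 -2.29]
A (array([421.6,  44.6]), array([44.8, 28.9]), 15.29, 71)
B (array([454.2, -42.1]), array([57.7, 27.8]), 14.03, 172)
C (array([ 456.2, -135.9]), array([57.3, 28.5]), 15.65, 197)
```

Request:
{"op": "step_arm", "data": {
  "series": [
    [0.5,0,-20,0,0,0,0.5],
    [0,0,-15,0,0,0,0.5],
    [0,0,-10,0,0,0,0.5],
    [0,0,-8,0,0,0,0.5],
    [0,0,0,0,0,0,0.5],
    [0,0,0,0,0,0,0.5]
  ]
}}

```text
clock: 31.1
tool_pos: [0.4247, 0.0459, 0.0116]
eef_rot: [0.99, 0.101, -0.103, 0.011]
contact_force: [-0.2, -0.4, 0.7]
opening: 0.504
finger_force: 0.0
```

Request:
{"op": "step_arm", "data": {
  "series": [
    [0,0,0,0,0,0,1],
    [0,0,0,0,0,0,1],
    [0,0,0,0,0,0,1],
    [0,0,0,0,0,0,1],
    [0,0,5,0,0,0,1],
    [0,0,15,0,0,0,1],
    [0,0,25,0,0,0,1],
    [5,3,25,0,0,0,1],
    [15,8,10,0,0,0,1],
    [20,10,0,0.01,-0.05,0,1],
    [25,13,0,0.01,-0.05,-0.04,1],
    [25,13,0,0.01,-0.05,-0.04,1],
    [25,13,0,0.01,-0.05,-0.03,1],
    [25,13,0,0,0,-0.03,1],
    [25,13,0,0,0,0,1],
    [15,8,0,0,0,0,1],
    [8,4,0,0,0,0,1],
    [0,0,0,0,0,0,1],
    [0,0,0,0,0,0,1]
  ],
  "force": 25
}}

```text
clock: 33.0
tool_pos: [0.6113, 0.143, 0.091]
eef_rot: [0.999, 0.031, -0.003, -0.003]
contact_force: [0.0, -0.4, -0.9]
opening: 0.272
finger_force: 25.0
```

```bash
cat > hold.py <<'E'
from h import *
s=st();t=np.array(s["tool_pos"])
# held slide: underside/plate from side+wrist
for n in("side","wrist"):
    im,d,c=snap(n);W=cloud(d,c)
    p=heights(W,t[2]-.02,t[2]+.0,(t[0]-.05,t[0]+.05,t[1]-.02,t[1]+.02));print(n,len(p),rect(p) if len(p)>5 else 0,np.round(np.median(p[:,2])*1000,1) if len(p) else 0)
    p=heights(W,t[2]+.01,t[2]+.03,(t[0]-.05,t[0]-.012,t[1]-.02,t[1]+.02));q=heights(W,t[2]+.01,t[2]+.03,(t[0]+.012,t[0]+.05,t[1]-.02,t[1]+.02))
    print(" back",len(p),np.round(np.percentile(p[:,2],90)*1000,1) if len(p) else 0," front",len(q),np.round(np.percentile(q[:,2],90)*1000,1) if len(q) else 0, (np.round(q[:,0].max()*1000,1)) if len(q) else 0)
E
python3 hold.py
```

```text
t 33.0 tcp [611.3 143.   91. ] yaw 3.6 q [ 0.9995  0.0314 -0.0027 -0.0028] F [ 0.01 -0.36 -0.93] open 23.9 ff 25.0 j [-0.03  0.93 -0.5   1.65  0.6   0.73 -2.33]
side 52 (array([584.8, 139.7]), array([30.2, 22. ]), -84.84, 52) 74.9
 back 31 106.3  front 0 0 0
wrist 830 (array([634.9, 144.3]), array([39.1, 28.1]), -85.96, 830) 88.7
 back 651 107.0  front 2604 114.8 642.7
```

```bash
cat > hold.py <<'E'
from h import *
s=st();t=np.array(s["tool_pos"])
for n in("wrist","side","scene"):
    im,d,c=snap(n);W=cloud(d,c)
    p=heights(W,t[2]-.03,t[2]+.045,(t[0]-.06,t[0]+.06,t[1]-.010,t[1]+.010))
    print(n,[(a,len(q),*np.round(np.percentile(q[:,2]*1000,[20,50,80]),1)) for a in range(-56,56,8) if len(q:=p[(p[:,0]*1000>t[0]*1000+a)&(p[:,0]*1000<t[0]*1000+a+8)])>3])
E
python3 hold.py
```

```text
t 33.1 tcp [611.3 142.9  91.2] yaw 3.6 q [ 0.9995  0.0314 -0.0026 -0.0027] F [ 0.71 -0.25 -0.18] open 23.7 ff 25.0 j [-0.03  0.93 -0.5   1.65  0.6   0.73 -2.33]
wrist [(-24, 291, np.float64(105.0), np.float64(105.6), np.float64(106.1)), (-16, 443, np.float64(106.4), np.float64(107.0), np.float64(107.5)), (-8, 493, np.float64(108.0), np.float64(108.5), np.float64(109.1)), (0, 523, np.float64(109.5), np.float64(110.1), np.float64(110.7)), (8, 572, np.float64(111.2), np.float64(111.7), np.float64(112.4)), (16, 636, np.float64(113.0), np.float64(113.6), np.float64(114.2)), (24, 1454, np.float64(100.1), np.float64(108.5), np.float64(114.5)), (32, 628, np.float64(88.1), np.float64(89.2), np.float64(90.9))]
side [(-40, 11, np.float64(72.6), np.float64(73.7), np.float64(74.0)), (-32, 22, np.float64(74.9), np.float64(77.8), np.float64(103.5)), (-24, 10, np.float64(101.2), np.float64(103.5), np.float64(105.5)), (-16, 5, np.float64(105.6), np.float64(106.5), np.float64(107.1))]
scene [(-16, 6, np.float64(108.9), np.float64(108.9), np.float64(109.3)), (-8, 7, np.float64(110.7), np.float64(110.8), np.float64(111.8)), (0, 14, np.float64(111.2), np.float64(112.2), np.float64(114.1)), (8, 7, np.float64(112.4), np.float64(112.9), np.float64(113.4)), (16, 12, np.float64(114.6), np.float64(115.4), np.float64(116.5)), (24, 48, np.float64(96.2), np.float64(105.1), np.float64(113.4)), (32, 17, np.float64(88.4), np.float64(90.5), np.float64(92.4))]
```

Request:
{"op": "step_arm", "data": {
  "series": [
    [0,1,0,-0.003,0.05,0,1],
    [0,0,0,-0.003,0.05,0,1],
    [0,0,0,-0.003,0.05,0,1],
    [0,0,0,-0.003,0.05,0,1],
    [0,0,-10,0,0,0,1],
    [0,0,0,0,0,0,1],
    [0,0,0,0,0,0,1]
  ]
}}

```text
clock: 33.95
tool_pos: [0.6115, 0.1447, 0.0808]
eef_rot: [0.994, 0.031, -0.102, -0.0]
contact_force: [0.1, -0.6, -1.0]
opening: 0.272
finger_force: 25.0
```

```bash
cat >> hold.py <<'E'
    if n=="wrist":
        q=heights(W,t[2]+.012,t[2]+.026,(t[0]-.06,t[0]+.06,t[1]-.03,t[1]+.03))
        z=np.median(q[abs(q[:,1]-t[1])<.009][:,2]);q=q[(abs(q[:,2]-z)<.004)]; q2=q[abs(q[:,1]-t[1])<.010]
        print("box top z",z,"x range",np.round(np.percentile(q2[:,0]*1000,[1,99]),1))
        f=heights(W,z-.034,z-.022,(t[0]+.02,t[0]+.06,t[1]-.03,t[1]+.03));print("plate front",rect(f),np.round(f[:,0].max()*1000,1))
E
python3 hold.py
```

```text
t 33.95 tcp [611.5 144.7  80.8] yaw 3.6 q [ 9.943e-01  3.120e-02 -1.023e-01 -1.000e-04] F [ 0.07 -0.62 -0.95] open 24.0 ff 25.0 j [-0.01  1.03 -0.56  1.44  0.48  1.02 -2.19]
wrist [(-24, 110, np.float64(98.4), np.float64(98.6), np.float64(99.0)), (-16, 417, np.float64(98.5), np.float64(98.9), np.float64(99.3)), (-8, 455, np.float64(98.5), np.float64(98.8), np.float64(99.2)), (0, 493, np.float64(98.4), np.float64(98.8), np.float64(99.2)), (8, 554, np.float64(98.4), np.float64(98.7), np.float64(99.1)), (16, 574, np.float64(98.6), np.float64(98.9), np.float64(99.3)), (24, 1143, np.float64(83.3), np.float64(98.4), np.float64(99.1)), (32, 1291, np.float64(71.9), np.float64(82.3), np.float64(95.2))]
box top z 0.09879627080681813 x range [593.6 644.6]
plate front (array([639.9, 147. ]), array([28.2, 16.8]), -87.34, 911) 648.9
side [(-40, 14, np.float64(68.7), np.float64(70.4), np.float64(72.3)), (-32, 17, np.float64(70.3), np.float64(72.6), np.float64(86.1)), (-24, 16, np.float64(95.1), np.float64(96.3), np.float64(98.1)), (-16, 12, np.float64(97.2), np.float64(98.5), np.float64(99.4)), (-8, 12, np.float64(96.9), np.float64(97.8), np.float64(98.7))]
scene [(0, 10, np.float64(99.0), np.float64(100.2), np.float64(101.3)), (8, 10, np.float64(100.0), np.float64(101.1), np.float64(102.4)), (16, 10, np.float64(99.8), np.float64(100.8), np.float64(102.3)), (24, 45, np.float64(78.2), np.float64(90.3), np.float64(99.2)), (32, 18, np.float64(73.0), np.float64(81.8), np.float64(96.7))]
```

Request:
{"op": "step_arm", "data": {
  "series": [
    [-1.7,-1.2,-10,0,0,0,1],
    [0,0,-15,0,0,0,1],
    [0,0,-10,0,0,0,1],
    [0,0,-6,0,0,0,1],
    [0,0,-4,0,0,0,1],
    [0,0,-1.5,0,0,0,1],
    [0,0,0,0,0,0,1]
  ]
}}

```text
clock: 34.8
tool_pos: [0.6109, 0.1437, 0.0348]
eef_rot: [0.994, 0.031, -0.102, -0.001]
contact_force: [0.6, -0.9, -1.2]
opening: 0.269
finger_force: 25.0
```

```bash
python3 -c "from h import *;st()"
```

```text
t 34.8 tcp [610.9 143.7  34.8] yaw 3.56 q [ 9.943e-01  3.090e-02 -1.018e-01 -5.000e-04] F [ 0.58 -0.94 -1.16] open 23.7 ff 25.0 j [-0.02  1.09 -0.54  1.45  0.52  0.95 -2.21]
```

Request:
{"op": "step_arm", "data": {
  "series": [
    [0,0,-0.8,0,0,0,1],
    [0,0,0,0,0,0,0.7],
    [0,0,0,0,0,0,0.57],
    [0,0,0,0,0,0,0.57],
    [0,0,10,0,0,0,0.57],
    [0,0,30,0,0,0,0.57],
    [0,0,40,0,0,0,0.57],
    [-10,-30,45,0,0,0,0.5],
    [-15,-40,40,0,0,0.05,0.5],
    [-15,-40,30,0,0,0.05,0.5],
    [-15,-40,0,0,0,0.05,0.5],
    [-15,-30,0,0,0,0,0.5],
    [-10,-20,0,0,0,0,0.5],
    [0,0,0,0,0,0,0.5],
    [0,0,0,0,0,0,0.5]
  ]
}}

```text
clock: 36.3
tool_pos: [0.5349, -0.0456, 0.2185]
eef_rot: [0.989, 0.105, -0.101, 0.007]
contact_force: [0.5, -0.0, 0.1]
opening: 0.497
finger_force: 0.0
```

```bash
python3 sl.py
```

```text
t 36.3 tcp [534.9 -45.6 218.5] yaw 12.13 q [ 0.9893  0.1051 -0.1008  0.0068] F [ 0.49 -0.03  0.13] open 43.8 ff 0.0 j [ 0.35  0.76 -0.66  1.66  0.48  1.12 -1.85]
box (array([ 508.1, -256.7]), array([53.6,  6.3]), 0.3, 465) 0.0343
box (array([454.4, -40. ]), array([58.3, 25. ]), 13.02, 927) 0.0299
box (array([ 408.8, -126.9]), array([57.7, 25.1]), 22.27, 503) 0.0299
in bay (array([608.9, 144. ]), array([45.1, 27. ]), 3.34, 1591) [0.0474 0.0516 0.0532]
```

Slide C was knocked to (409,-127), yaw 22°; slide A sits flat in bay 0. Now slide B.

Request:
{"op": "step_arm", "data": {
  "series": [
    [-14,1,-20,0,0,0.015,0.5],
    [-14,1,-25,0,0,0,0.5],
    [-14,1,-25,0,0,0,0.5],
    [-14,1,-25,0,0,0,0.5],
    [-14,1,-25,0,0,0,0.5],
    [-14,0,-25,0,0,0,0.5],
    [0,0,-12,0,0,0,0.5],
    [0,0,0,0,0,0,0.5],
    [0,0,0,0,0,0,0.5]
  ]
}}

```text
clock: 37.25
tool_pos: [0.4524, -0.0401, 0.0612]
eef_rot: [0.988, 0.113, -0.1, 0.008]
contact_force: [0.3, -0.9, 0.0]
opening: 0.498
finger_force: 0.0
```

Request:
{"op": "step_arm", "data": {
  "series": [
    [-2,-0.5,-15,0,0,0,0.5],
    [0,0,-15,0,0,0,0.5],
    [0,0,-12,0,0,0,0.5],
    [0,0,-7.5,0,0,0,0.5],
    [0,0,0,0,0,0,0.5],
    [0,0,0,0,0,0,1],
    [0,0,0,0,0,0,1],
    [0,0,0,0,0,0,1],
    [0,0,0,0,0,0,1],
    [0,0,0,0,0,0,1],
    [0,0,6,0,0,0,1],
    [0,0,14,0,0,0,1],
    [0,0,20,0,0,0,1],
    [5,4,25,0,0,0,1],
    [15,11,10,0,0,0,1],
    [20,15,0,0,0,-0.04,1],
    [20,15,0,0,0,-0.04,1],
    [20,15,0,0,0,-0.04,1],
    [20,15,0,0,0,-0.04,1],
    [20,15,0,0,0,0,1]
  ]
}}

```text
clock: 39.25
tool_pos: [0.5691, 0.0485, 0.0875]
eef_rot: [0.994, 0.033, -0.102, -0.0]
contact_force: [0.0, -0.1, -0.9]
opening: 0.271
finger_force: 25.0
```

Request:
{"op": "step_arm", "data": {
  "series": [
    [20,15,0,0,0,0,1],
    [15,10,0,0,0,0,1],
    [8,5,0,0,0,0,1],
    [2,2,0,0,0,0,1],
    [0,0,0,0,0,0,1],
    [0,0,0,0,0,0,1]
  ]
}}

```text
clock: 39.85
tool_pos: [0.6127, 0.0794, 0.0864]
eef_rot: [0.994, 0.033, -0.102, 0.0]
contact_force: [-0.2, -0.2, 0.1]
opening: 0.269
finger_force: 25.0
```

```bash
python3 hold.py
```

```text
t 39.85 tcp [612.7  79.4  86.4] yaw 3.82 q [ 9.942e-01  3.320e-02 -1.024e-01  3.000e-04] F [-0.23 -0.16  0.07] open 23.6 ff 25.0 j [ 0.09  1.01 -0.57  1.47  0.5   1.02 -2.12]
wrist [(-24, 112, np.float64(104.0), np.float64(104.4), np.float64(104.7)), (-16, 428, np.float64(104.2), np.float64(104.5), np.float64(104.9)), (-8, 460, np.float64(104.1), np.float64(104.4), np.float64(104.8)), (0, 496, np.float64(104.0), np.float64(104.3), np.float64(104.7)), (8, 544, np.float64(103.9), np.float64(104.3), np.float64(104.7)), (16, 586, np.float64(104.0), np.float64(104.5), np.float64(104.9)), (24, 651, np.float64(104.0), np.float64(104.4), np.float64(104.9)), (32, 1940, np.float64(77.7), np.float64(89.9), np.float64(101.7))]
box top z 0.10435855941969928 x range [595.  647.8]
plate front (array([642. ,  81.9]), array([28.2, 18.4]), -87.05, 966) 651.8
side [(-40, 13, np.float64(74.5), np.float64(75.6), np.float64(77.5)), (-32, 13, np.float64(75.0), np.float64(76.5), np.float64(77.2)), (-24, 23, np.float64(82.7), np.float64(101.4), np.float64(104.3)), (-16, 14, np.float64(101.7), np.float64(102.4), np.float64(103.0)), (-8, 10, np.float64(101.6), np.float64(102.4), np.float64(103.4))]
scene [(0, 9, np.float64(104.4), np.float64(104.9), np.float64(105.8)), (8, 7, np.float64(104.6), np.float64(105.1), np.float64(106.1)), (16, 13, np.float64(104.5), np.float64(106.3), np.float64(108.2)), (24, 32, np.float64(87.1), np.float64(96.9), np.float64(105.6)), (32, 34, np.float64(79.5), np.float64(85.1), np.float64(99.2))]
```

Request:
{"op": "step_arm", "data": {
  "series": [
    [-0.4,1,-10,0,0,0,1],
    [0,0,-15,0,0,0,1],
    [0,0,-12,0,0,0,1],
    [0,0,-8,0,0,0,1],
    [0,0,-5,0,0,0,1],
    [0,0,-2.2,0,0,0,1],
    [0,0,0,0,0,0,1],
    [0,0,0,0,0,0,0.7],
    [0,0,0,0,0,0,0.57],
    [0,0,0,0,0,0,0.57],
    [0,0,10,0,0,0,0.57],
    [0,0,30,0,0,0,0.57],
    [0,0,40,0,0,0,0.57],
    [-10,-25,40,0,0,0.05,0.5],
    [-20,-40,30,0,0,0.07,0.5],
    [-20,-40,10,0,0,0.07,0.5],
    [-20,-40,0,0,0,0.07,0.5],
    [-20,-40,0,0,0,0.06,0.5],
    [0,0,0,0,0,0,0.5],
    [0,0,0,0,0,0,0.5]
  ]
}}

```text
clock: 42.0
tool_pos: [0.5244, -0.1017, 0.1928]
eef_rot: [0.977, 0.19, -0.1, 0.016]
contact_force: [-0.0, 1.5, -0.4]
opening: 0.5
finger_force: 0.0
```

```bash
python3 sl.py
```

```text
t 42.0 tcp [ 524.4 -101.7  192.8] yaw 22.02 q [ 0.9765  0.19   -0.1001  0.0161] F [-0.    1.53 -0.41] open 44.0 ff 0.0 j [ 0.43  0.79 -0.68  1.71  0.58  1.07 -1.68]
box (array([ 509.6, -256.9]), array([49.8,  6.1]), 0.16, 444) 0.035
box (array([ 408.9, -126.5]), array([56.7, 25.3]), 21.71, 843) 0.0299
```

Request:
{"op": "step_arm", "data": {
  "series": [
    [-15,-4,-20,-0.015,0.037,0,0.5],
    [-15,-4,-20,-0.015,0.037,0,0.5],
    [-15,-4,-20,0,0,0,0.5],
    [-15,-3,-20,0,0,0,0.5],
    [-15,-3,-20,0,0,0,0.5],
    [-15,-3,-20,0,0,0,0.5],
    [-15,-3,-11,0,0,0,0.5],
    [-15,-3,0,0,0,0,0.5],
    [0,0,0,0,0,0,0.5],
    [0,0,0,0,0,0,0.5]
  ]
}}

```text
clock: 43.05
tool_pos: [0.4044, -0.1271, 0.0602]
eef_rot: [0.971, 0.191, -0.14, 0.023]
contact_force: [0.1, 1.0, 0.2]
opening: 0.5
finger_force: 0.0
```

```bash
python3 -c "from h import *;st()"
```

```text
t 43.05 tcp [ 404.4 -127.1   60.2] yaw 22.25 q [ 0.9713  0.191  -0.1402  0.0233] F [0.14 1.02 0.22] open 44.0 ff 0.0 j [ 0.41  0.91 -0.52  2.06  0.83  0.72 -1.93]
```

Request:
{"op": "step_arm", "data": {
  "series": [
    [-0.4,-1.5,-15,0,0,0,0.5],
    [0,0,-15,0,0,0,0.5],
    [0,0,-12,0,0,0,0.5],
    [0,0,-6,0,0,0,0.5],
    [0,0,0,0,0,0,0.5],
    [0,0,0,0,0,0,1],
    [0,0,0,0,0,0,1],
    [0,0,0,0,0,0,1],
    [0,0,0,0,0,0,1],
    [0,0,0,0,0,0,1]
  ]
}}

```text
clock: 44.05
tool_pos: [0.4044, -0.1293, 0.0134]
eef_rot: [0.972, 0.19, -0.139, 0.024]
contact_force: [-0.1, 1.3, 4.2]
opening: 0.267
finger_force: 25.0
```

Request:
{"op": "step_arm", "data": {
  "series": [
    [0,0,6,0,0,0,1],
    [0,0,14,0,0,0,1],
    [0,0,20,0,0,0,1],
    [5,3,25,0,0,0,1],
    [12,8,10,0,0,-0.02,1],
    [18,13,0,0,0,-0.05,1],
    [20,14,0,0,0,-0.05,1],
    [20,14,0,0,0,-0.05,1],
    [20,14,0,0,0,-0.05,1],
    [20,14,0,0,0,-0.05,1],
    [20,14,0,0,0,-0.05,1],
    [20,14,0,0,0,0,1],
    [20,14,0,0,0,0,1],
    [18,12,0,0,0,0,1],
    [12,8,0,0,0,0,1],
    [6,4,0,0,0,0,1],
    [2,2,0,0,0,0,1],
    [0,0,0,0,0,0,1],
    [0,0,0,0,0,0,1]
  ]
}}

```text
clock: 45.95
tool_pos: [0.6165, 0.0179, 0.0881]
eef_rot: [0.989, 0.033, -0.142, 0.001]
contact_force: [-0.2, 0.4, -0.3]
opening: 0.268
finger_force: 25.0
```

```bash
python3 hold.py
```

```text
t 45.95 tcp [616.5  17.9  88.1] yaw 3.8 q [ 0.9893  0.0328 -0.1419  0.0014] F [-0.23  0.43 -0.29] open 23.6 ff 25.0 j [ 0.17  1.05 -0.57  1.38  0.49  1.15 -2.  ]
wrist [(-24, 223, np.float64(104.1), np.float64(104.5), np.float64(104.8)), (-16, 366, np.float64(104.3), np.float64(104.6), np.float64(104.9)), (-8, 411, np.float64(104.1), np.float64(104.5), np.float64(104.8)), (0, 454, np.float64(104.1), np.float64(104.4), np.float64(104.7)), (8, 486, np.float64(104.0), np.float64(104.3), np.float64(104.7)), (16, 523, np.float64(104.1), np.float64(104.5), np.float64(104.9)), (24, 1351, np.float64(85.5), np.float64(99.6), np.float64(104.6)), (32, 1207, np.float64(77.2), np.float64(87.4), np.float64(100.8))]
box top z 0.10442667049160831 x range [595.6 649.6]
plate front (array([644.7,  20.4]), array([28.2, 17.1]), -86.5, 1005) 653.9
side [(-40, 14, np.float64(75.9), np.float64(77.5), np.float64(78.2)), (-32, 26, np.float64(75.4), np.float64(77.1), np.float64(89.9)), (-24, 19, np.float64(100.2), np.float64(101.6), np.float64(104.1)), (-16, 16, np.float64(101.9), np.float64(103.0), np.float64(104.3)), (-8, 15, np.float64(101.5), np.float64(102.4), np.float64(104.7)), (0, 6, np.float64(103.2), np.float64(103.9), np.float64(104.1))]
scene [(8, 9, np.float64(103.0), np.float64(104.7), np.float64(106.2)), (16, 13, np.float64(104.1), np.float64(106.4), np.float64(107.2)), (24, 40, np.float64(82.3), np.float64(92.2), np.float64(103.5)), (32, 17, np.float64(77.9), np.float64(83.7), np.float64(103.5))]
```

Request:
{"op": "step_arm", "data": {
  "series": [
    [1.3,0.3,-10,0,0,0,1],
    [0,0,-15,0,0,0,1],
    [0,0,-12,0,0,0,1],
    [0,0,-8,0,0,0,1],
    [0,0,-5,0,0,0,1],
    [0,0,-2.2,0,0,0,1],
    [0,0,0,0,0,0,1],
    [0,0,0,0,0,0,0.7],
    [0,0,0,0,0,0,0.57],
    [0,0,0,0,0,0,0.57],
    [0,0,10,0,0,0,0.57],
    [0,0,30,0,0,0,0.57],
    [0,0,40,0,0,0,0.57],
    [-10,10,40,0.004,-0.07,0,0.57],
    [-20,20,40,0.004,-0.07,0,0.57],
    [-20,20,40,0.004,-0.07,0,0.57],
    [-20,20,30,0.004,-0.07,0,0.57],
    [0,0,30,0,0,0,0.57],
    [0,0,0,0,0,0,0.57]
  ]
}}

```text
clock: 48.0
tool_pos: [0.5493, 0.0911, 0.301]
eef_rot: [0.999, 0.035, 0.003, -0.003]
contact_force: [1.4, -0.0, -0.5]
opening: 0.431
finger_force: 0.0
```

```bash
python3 sl.py w5
python3 - <<'E'
from h import *
W=np.load("w4.npz")["W"]
for n,a in(("knob",heights(W,.07,.09,(.6,.68,.22,.3))),("disc",heights(W,.046,.062,(.58,.7,.2,.33)))): print(n,rect(a),np.round(np.percentile(a[:,2],[5,50,95]),4) if len(a) else 0)
# console: fine bar & index
side=cloud(*snap("side")[1:]);p=heights(side,.1,.12,(.42,.53,-.4,-.27));print("bar side",rect(p),np.median(p[:,2]))
p=heights(side,.042,.055,(.38,.57,-.43,-.23));print("console",rect(p))
p=heights(side,.062,.072,(.42,.53,-.4,-.27));print("ring",rect(p))
E
```

```text
t 48.0 tcp [549.3  91.1 301. ] yaw 4.02 q [ 0.9994  0.0351  0.0027 -0.0027] F [ 1.41 -0.04 -0.55] open 38.0 ff 0.0 j [ 0.16  0.59 -0.68  1.68  0.42  1.01 -2.16]
box (array([ 508.7, -256.7]), array([52.2,  6.6]), 0.18, 319) 0.035
in bay (array([615.2, 144.9]), array([56.1, 25.4]), 3.18, 949) [0.0493 0.0517 0.0532]
in bay (array([619.6,  82.2]), array([55.8, 25. ]), 4.18, 967) [0.0502 0.0518 0.0533]
in bay (array([623.1,  19.9]), array([56. , 25.5]), 4.78, 955) [0.0498 0.0518 0.0533]
knob (array([638.6, 265.2]), array([17., 17.]), 47.16, 238) [0.0718 0.0806 0.0824]
disc (array([639. , 265.6]), array([69.3, 69. ]), -63.67, 2301) [0.0536 0.0551 0.0567]
bar side (array([ 472.5, -331.7]), array([47.7, 15.1]), -54.34, 132) 0.10627502060560451
console (array([ 471.5, -328.6]), array([142.1, 132.2]), 7.34, 2384)
ring (array([ 472., -329.]), array([71.9, 68. ]), 12.8, 436)
```

View pics/w5.png

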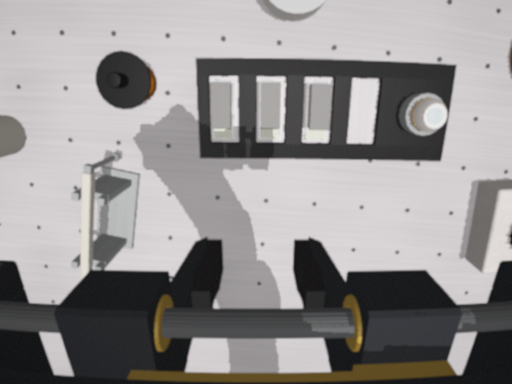

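All three slides are flat in bays 0–2 and the lid is square on the pot. Now to the focus knob.

Request:
{"op": "step_arm", "data": {
  "series": [
    [-4,-22,0,0,0,0,0.5],
    [-5,-30,0,0,0,-0.125,0.5],
    [-6,-35,0,0,0,-0.125,0.5],
    [-6,-35,0,0,0,-0.125,0.5],
    [-6,-35,0,0,0,-0.125,0.5],
    [-6,-35,-10,0,0,-0.125,0.5],
    [-6,-35,-10,0,0,-0.125,0.5],
    [-6,-35,-10,0,0,-0.125,0.5],
    [-6,-35,-10,0,0,-0.125,0.5],
    [-6,-35,-10,0,0,0,0.5],
    [-6,-30,-10,0,0,0,0.5],
    [-6,-25,0,0,0,0,0.5],
    [-6,-20,0,0,0,0,0.5],
    [-4,-10,0,0,0,0,0.5],
    [0,0,0,0,0,0,0.5],
    [0,0,0,0,0,0,0.5]
  ]
}}

```text
clock: 49.7
tool_pos: [0.4697, -0.3269, 0.2353]
eef_rot: [0.893, -0.449, -0.001, -0.003]
contact_force: [0.0, 1.5, -0.2]
opening: 0.499
finger_force: 0.0
```

Run:
```python
from h import *
st()
im,d,c=snap("wrist");W=cloud(d,c);np.savez("w6",W=W,im=im);cv2.imwrite("pics/w6.png",im)
p=heights(W,.1,.12,(.42,.53,-.4,-.27));print("bar",rect(p),np.median(p[:,2]))
p=heights(W,.06,.074,(.42,.53,-.4,-.27));print("ring",rect(p))
p=heights(W,.042,.056,(.37,.58,-.43,-.23));print("console",rect(p))
g=im.max(2);m=(g<70)&(abs(W[...,2]-.049)<.006)&(np.hypot(W[...,0]-.473,W[...,1]+.327)>.042)&(abs(W[...,0]-.473)<.07)&(abs(W[...,1]+.327)<.06)
q=W[m];print("index",rect(q) if len(q)>5 else len(q), np.round(q.mean(0),4))
```

```text
t 49.7 tcp [ 469.7 -326.9  235.3] yaw -53.39 q [ 0.8934 -0.4492 -0.0009 -0.0033] F [ 0.05  1.46 -0.17] open 43.9 ff 0.0 j [ 0.76  0.64 -0.39  1.72  0.3   0.84 -2.27]
bar (array([ 474.1, -330.2]), array([46.7, 13.2]), -53.51, 719) 0.10772832064226529
ring (array([ 472.3, -327.3]), array([70.4, 70.2]), -67.61, 2317)
console (array([ 472.2, -327.3]), array([141. , 130.4]), 7.27, 10857)
index (array([ 524.3, -320.5]), array([18.2,  1.2]), 7.27, 13) [ 0.5249 -0.3205  0.0496]
```

View pics/w6.png

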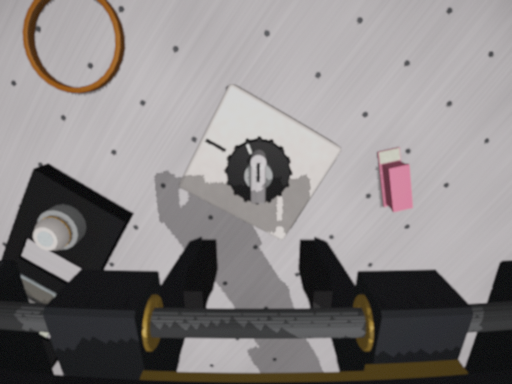

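The nose (with black line) is at (258,165), and the index line is at (216,145). The bar needs +61° about the axis at (472.2,-327.3).

Request:
{"op": "step_arm", "data": {
  "series": [
    [2.5,-0.4,-20,0,0,0,0.5],
    [0,0,-35,0,0,0,0.5],
    [0,0,-35,0,0,0,0.5],
    [0,0,-30,0,0,0,0.5],
    [0,0,-20,0,0,0,0.5],
    [0,0,-10,0,0,0,0.5],
    [0,0,0,0,0,0,0.5],
    [0,0,0,0,0,0,0.5]
  ]
}}

```text
clock: 50.55
tool_pos: [0.4729, -0.3281, 0.0866]
eef_rot: [0.893, -0.449, 0.0, -0.003]
contact_force: [-0.2, -0.9, 0.3]
opening: 0.502
finger_force: 0.0
```

Request:
{"op": "step_arm", "data": {
  "series": [
    [-0.7,0.8,-1,0,0,0,0.5],
    [0,0,0,0,0,0,1],
    [0,0,0,0,0,0,1],
    [0,0,0,0,0,0,1],
    [0,0,0,0,0,0,1],
    [0,0,0,0,0,0.06,1],
    [0,0,0,0,0,0.1,1],
    [0,0,0,0,0,0.1,1],
    [0,0,0,0,0,0.1,1],
    [0,0,0,0,0,0.1,1],
    [0,0,0,0,0,0.1,1],
    [0,0,0,0,0,0.1,1],
    [0,0,0,0,0,0.1,1],
    [0,0,0,0,0,0.1,1],
    [0,0,0,0,0,0.1,1],
    [0,0,0,0,0,0.1,1],
    [0,0,0,0,0,0,1],
    [0,0,0,0,0,0,1]
  ],
  "force": 20
}}

```text
clock: 52.35
tool_pos: [0.4711, -0.3277, 0.085]
eef_rot: [0.998, 0.062, -0.002, -0.002]
contact_force: [-1.1, 0.0, 3.3]
opening: 0.155
finger_force: 20.0
```

```bash
python3 -c "from h import *;st()"
```

```text
t 52.35 tcp [ 471.1 -327.7   85. ] yaw 7.16 q [ 0.998   0.0624 -0.0018 -0.0021] F [-1.12  0.05  3.34] open 13.6 ff 20.0 j [ 0.84  0.9  -0.56  1.82  0.75  0.65 -1.61]
```

Request:
{"op": "step_arm", "data": {
  "series": [
    [0,0,0,0,0,0.003,1],
    [0,0,0,0,0,0,0.7],
    [0,0,0,0,0,0,0.6],
    [0,0,0,0,0,0,0.6],
    [0,0,10,0,0,0,0.6],
    [0,0,30,0,0,0,0.6],
    [0,0,40,0,0,0,0.6],
    [0,0,45,0,0,0,0.6],
    [0,0,40,0,0,0,0.6],
    [0,0,0,0,0,0,0.6],
    [0,0,0,0,0,0,0.6]
  ]
}}

```text
clock: 53.45
tool_pos: [0.4714, -0.3278, 0.251]
eef_rot: [0.998, 0.065, -0.001, -0.001]
contact_force: [-0.3, 0.4, -0.5]
opening: 0.4
finger_force: 0.0
```

Run:
```python
from h import *
st()
im,d,c=snap("wrist");W=cloud(d,c);cv2.imwrite("pics/w7.png",im)
p=heights(W,.1,.12,(.42,.53,-.4,-.27));print("bar",rect(p))
p=heights(W,.042,.056,(.37,.58,-.43,-.23));print("console",rect(p))
im,d,c=snap("side");S=cloud(d,c);cv2.imwrite("pics/s7.png",cv2.resize(im,(800,600)))
p=heights(S,.085,.105,(.36,.56,.25,.36));print("dabber",[tuple(np.round([a,np.percentile(p[(p[:,0]>a)&(p[:,0]<a+.02)][:,2],80)],4)) for a in(.37,.42,.44,.46,.51)])
q=heights(S,.066,.09,(.59,.69,.21,.31));print("knob",np.round(np.median(q,0),3))
```

```text
t 53.45 tcp [ 471.4 -327.8  251. ] yaw 7.46 q [ 0.9979  0.0651 -0.001  -0.0014] F [-0.28  0.45 -0.45] open 35.2 ff 0.0 j [ 0.94  0.69 -0.73  1.69  0.53  0.98 -1.42]
bar (array([ 475.6, -326.8]), array([47. , 13.8]), 7.27, 664)
console (array([ 472.7, -327.1]), array([139.9, 130.7]), 7.24, 9992)Traceback (most recent call last):
  File "<stdin>", line 7, in <module>
    return _quantile_unchecked(
        a, q, axis, out, overwrite_input, method, keepdims, weights)
    return _ureduce(a,
                    func=_quantile_ureduce_func,
    ...<5 lines>...
                    overwrite_input=overwrite_input,
                    method=method)
    r = func(a, **kwargs)
    result = _quantile(arr,
                       quantiles=q,
    ...<2 lines>...
                       out=out,
                       weights=wgt)
    slices_having_nans = np.isnan(arr[-1, ...])
                                  ~~~^^^^^^^^^
IndexError: index -1 is out of bounds for axis 0 with size 0
```

View pics/s7.png

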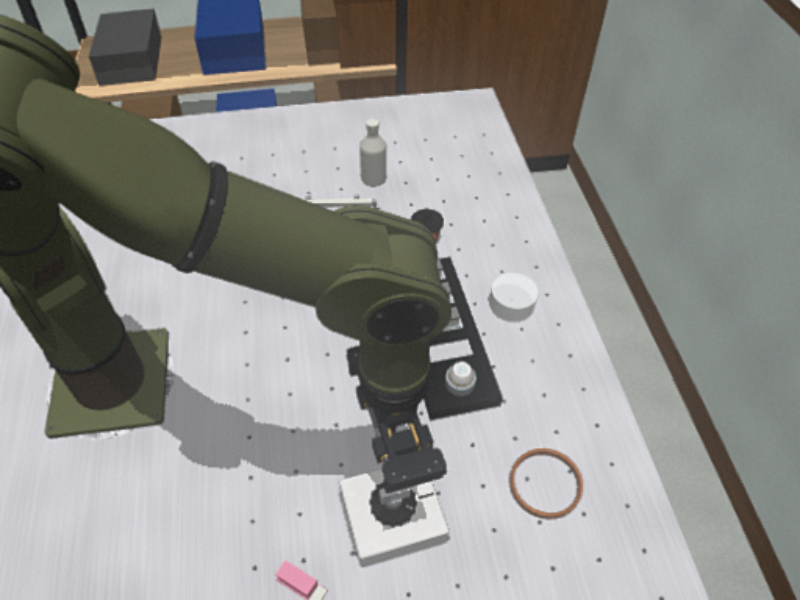

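The bar lies at 7.3°, in line with the index, and the lid, dabber and bystanders look undisturbed. Handing in.

```bash
python3 -c "from plant import r; print(r.finish_job())"
```

```text
the job is handed in; nothing more can be done
None
```

I did the whole job in the order asked and handed it in at about 53 s of the 205 s; the hand-in gave back no verdict. The lens gave about 2.7 mm under a light press. All three slides present are flat in bays 0–2, and the nose is within about 0.2° of the index line. I never measured the coarse ring's angle, only kept the fingers above it.

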